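# Index the specimen carrier and lock its bayonet cap

## Task

Push the specimen carrier along its rail until it clicks into the station in the middle, beside the pointed post. Then take the loose winged cap, put its two lugs down through the slots of the carrier's socket, press the cap home against the spring until its collar lies on the rim, and while pressing turn it about a quarter turn clockwise (seen from above) to its stop. Finish still gripping the cap and pressing it fully home, since the spring lifts it if you let go; leave everything else where it stands.

Things in the scene. Friction and masses are not known exactly. Their poses are not given: they have to be found in the camera images.
- carrier (a joint): Carrier's travel along its rail in m, 0 at the loading end, 0.15 at the far end; grows along the y axis of station. Starts between 0 and 0.035. The middle station is at 0.075: a spring ball drops between two small cross bars there; about 10 N pushes it into or out of that notch, 2 N moves it elsewhere, and it stays where it is left.
- fin (a point): Point on the top edge of the carrier's grip fin, 62 mm above the bench: an upright aluminium plate standing out from the carrier towards the robot, 12 mm thick along the rail, 36 mm tall, reaching 16 mm from this point towards the robot and 20 mm back to the carrier; free on both sides. Axes as rim. Grip it from above or push its side.
- rim (a point): Centre of the socket's mouth, in the plane of its flat rim, 72 mm above the bench; moves with the carrier. Square aluminium housing, 64 x 64 mm, with a 33 mm round hole and two slots 13 mm wide reaching 25 mm from the centre along this point's +x and -x. x is across the rail, away from the robot; y along the rail; z up. The lip is 7 mm thick.
- seat_top (a point): Centre of the top of the flat black spring seat inside the socket, 30 mm wide, at rest 14 mm below the rim. It goes down under the plug, pushing up with about 6 N at first contact and 13 N when the cap is home. Stops inside the socket let the cap turn only clockwise seen from above, by about 85 degrees from the slots.
- station (a point): Where rim is when the carrier stands at the middle station; fixed to the rail, same axes. Dark steel rail and base, 274 mm long along y and 90 mm wide, with a pointed index post 56 mm tall 50 mm behind this point. Fixed to the bench, but its place and direction differ from run to run.
- cap: Loose steel bayonet cap, 160 g, 65 mm tall, standing upright on the bench. Origin at the centre of its underside, z up, x along wing and lugs (half turn: the same). Round plug 29 mm wide and 22 mm long below; then a round collar 54 mm wide, 22 to 27 mm above the origin; then the wing grip, 40 mm along x, 14 mm thick along y, 27 to 65 mm above the origin.
- collar (a point): Centre of the underside of the cap's collar, axes as cap; at the height of rim when the cap is home. Two lugs on the plug along x and -x: 9 mm wide, 6 mm thick, reaching 23 mm from the axis, their tops 11.5 mm below this point; so they can turn under the lip once the collar is less than 4.5 mm above the rim.
- test_block: Bystander: flat round steel block, 50 mm diameter, 15 mm tall, on the bench; origin under its centre. Leave alone.
- bar_piece: Bystander: upright brown round bar end, 32 mm diameter, 48 mm tall; origin under its centre. Leave alone.
- resin_puck: Bystander: black resin puck, 30 mm diameter, 18 mm tall; origin under its centre. Leave alone.
- tape: Bystander: roll of tape lying flat, 70 mm diameter, 18 mm tall; origin under its centre. Leave alone.
Not all that is in view belongs to the job. What is meant by the cap is not brown or orange, and is the smaller of those in its own colour.

How it is judged:
By the outcome, as a careful person would: the job done as asked, in the order asked, and still so for the second after the job is handed in, while the arm keeps its last pose, push and grip.
It also fails if it takes over 58 s, if anything falls off the work surface, if the arm or the gripper's body presses on something with over 40 N, if the wrist force passes 120 N, or if a joint passes its speed limit or range.

## Robot

A 7-joint arm with a two-finger parallel gripper is mounted at the origin on a cart in front of the work surface, level with it; the furniture and walls round the work are solid. World frame = base frame: x ahead of the robot, y to its left, z up, the work surface at z = 0. Lengths are in mm, angles in rad, forces in N, time in s.
With the tool pointing down it reaches from about 425 to 825 mm from the base axis. Payload 3.6 kg.
Tool frame: the origin (TCP) lies at the very end of the fingers, on their centre line; the grasp point (between the pads) lies 19 mm behind it (tcp_to_grasp is the distance from the TCP to the grasp point, in mm); z points along the fingers, y is the direction in which the jaws open and shut (so a half turn about z gives the same grasp; the last joint's range is limited). The gripper opens to 85 mm and grips with 20 to 120 N. Pads are 22 mm wide; open, the fingers measure 114 mm over their backs; the gripper's body (76 mm by 85 mm) begins 54 mm behind the grasp point. The pads swing forward as they close: fully open they stand 13 mm farther back than shut.
Start: joints at [1.103, 0.615, -0.013, 1.423, 0.008, 1.103, -0.04], TCP at [277.338, -587.832, 231.297] pointing down, gripper open.
Joint ranges: [-3.12, 3.12], [-0.3, 2.06], [-1.34, 1.32], [0.26, 2.42], [-1.36, 4.5], [0.01, 1.98], [-2.84, 2.84]. Speed limits (rad/s): [2.79, 2.79, 3.14, 3.14, 3.14, 3.14, 3.14].

## Interface

Orientations are given as a unit quaternion [x, y, z, w].
In Python, from plant import * gives the robot as it stands.
- The arm moves only by the tool step_arm, never from a script. Its argument "steps" is text: rows parted by semicolons, each of 4 numbers parted by spaces: the shift along the world's x, y, z in m, then the turn about the world's z in degrees. In form: x y z roll; .... A call has 1 to 12 rows; each row is the pose to reach, as a shift and turn from the pose measured when the call began; what a row does not reach only later rows make up. A row lasts 1/8 s, in which the tool goes at most 62.5 mm and 10.7 degrees, less where a joint would pass 70% of its speed; a pose out of reach is approached as far as the arm can. A call with a gripper value outside its range is refused whole. "claw" is the gripper's target within -1 to 1 (shut at 1, half-way at 0, fully open at -1), set as the call begins (left out, the last holds). The fingers move at their own pace and stop on an object; the grip force is fixed at half the most. Time passes only in rows, so rows that repeat a pose let the fingers close. It gives the time, the measured TCP pose, the force and the opening at its end, in the units of the state.
- get_state(): the state, without advancing time (a new reading comes with each control period).
- get_image(name): name is "scene" or "top" or "wrist"; returns the picture (420x560x3 uint8, red, green, blue); there is no depth.
- camera_info(name): a dict with "camera_matrix" (3x3 intrinsics, pixels), "pose" (4x4, takes a point from camera to world coordinates); the wrist camera has in their place "T_tool_cam" (4x4, takes a point from camera to tool coordinates, whose origin is the TCP and whose axes are the flange's). Camera axes: x right, y down, z forward; pixel columns grow to the right and rows downward; lengths in mm; the calibration is good to about 2 mm. The wrist camera is an equidistant fisheye: a pixel r from the principal point sees the ray r / f radians off the axis. A picture is of the moment at which its call begins: read the wrist's pose just before it. camera_info takes no time and is no camera call.
- sign_off(): hands the job in, once; it reports no verdict.
Trained networks look in the newest picture that a camera, given by its name, has taken for a name from the list of things; names that differ only in an ending like _2 or _b are one class to them, and where a whole thing is asked for, a point or a joint stands for the part that bears it (a point fixed in the world has none). Each returns a list of dicts, best first, with "score" (0 to 1); they miss things now and then, are a little off and sometimes report something else, mostly with a low value. They report only what shows in the picture. A call takes as long as a camera call. They do not tell look-alikes from the thing itself.
- look_for(label, camera): "xy" ([column, row] as shares, 0 to 1, of the picture: columns of its width, rows of its height, amid what is visible of it).
- silhouettes(label, camera): "mask" (420x560 bool, what is visible of it) and "xy" ([column, row] as shares, 0 to 1, of the picture: columns of its width, rows of its height, amid what is visible of it).
The state is a dict: "time_s": time; "q": joint angles; "joint_velocities": joint speeds; "joint_efforts": joint torques, N m; "position": TCP position; "ee_rot": TCP orientation; "ft_force": force on the tool from outside, world axes, zero at the start; "wrist_torque": the same for the moment, N m; "grip_width": finger opening in mm.
Only numpy, scipy, OpenCV 4.12 (cv2) and the standard library are available. Lean on these libraries where they do the work, as an engineer would, in place of code of your own. Each camera call takes 0.05 s, during which the arm holds its last target. There are 200 camera calls.

## Working session

There is one attempt and no reset: what is moved stays moved. The work goes in short steps, Python scripts to look and compute and a tool call to move; the robot and the scene stay as the last step left them, time stands still between calls to the robot, and variables do not carry over. Pictures are saved under pics/ and viewed, about 8 in all and at most 12, crops included, and the job is handed in when it is done.

Besides the shell and the picture viewer there is one more tool, called by a JSON object that holds its "api" and its "payload". step_arm: Moves the arm, as the interface text tells. Its arguments: {"type":"object","properties":{"steps":{"type":"string"},"claw":{"type":"number"}},"required":["steps"]}

```bash
ls; mkdir -p pics
python3 - <<'E'
from plant import *
import cv2,numpy as np
s=get_state();print(s['position'],s['ee_rot'],s['grip_width'],s['time_s'],s['ft_force'])
for n in ['scene','top','wrist']:
    i=camera_info(n);print(n,{k:np.round(v,3).tolist() if not isinstance(v,str) else v for k,v in i.items()})
for n in ['scene','top']:
    im=get_image(n);cv2.imwrite(f'pics/{n}0.png',im[:,:,::-1])
    for l in ['cap','carrier','fin','rim','seat_top']:
        try: print(n,l,[(round(d['score'],2),np.round(np.array(d['xy'])*[560,420]).tolist()) for d in look_for(l,n)][:4])
        except Exception as e: print(n,l,e)
E
```

```text
pics
[ 277.01580893 -587.15387708  230.17384766] [ 9.75800215e-01  2.18660228e-01 -2.89839757e-04 -1.24934022e-03] 85.52726173832278 0.0 [-0.27214121  0.26684975  0.16228647]
scene {'camera_matrix': [[454.081, 0.0, 276.481], [0.0, 454.081, 208.74], [0.0, 0.0, 1.0]], 'pose': [[-0.818, -0.256, 0.515, -85.341], [-0.574, 0.399, -0.715, 935.666], [-0.022, -0.88, -0.474, 691.134], [0.0, 0.0, 0.0, 1.0]]}
top {'camera_matrix': [[532.326, 0.0, 283.703], [0.0, 532.326, 199.671], [0.0, 0.0, 1.0]], 'pose': [[-0.028, -0.986, 0.165, 357.119], [-1.0, 0.029, 0.002, 16.695], [-0.007, -0.165, -0.986, 1454.311], [0.0, 0.0, 0.0, 1.0]]}
wrist {'camera_matrix': [[325.192, 0.0, 282.045], [0.0, 325.192, 204.703], [0.0, 0.0, 1.0]], 'T_tool_cam': [[-0.0, -0.965, -0.262, 66.299], [1.0, -0.0, 0.001, 0.563], [-0.001, -0.262, 0.965, -142.157], [0.0, 0.0, 0.0, 1.0]]}
scene cap [(0.67, [323.0, 216.0]), (0.67, [254.0, 185.0]), (0.59, [320.0, 241.0])]
scene carrier [(0.89, [292.0, 202.0])]
scene fin [(0.84, [292.0, 200.0])]
scene rim [(0.94, [289.0, 198.0])]
scene seat_top []
top cap [(0.83, [289.0, 256.0]), (0.73, [324.0, 142.0]), (0.65, [332.0, 243.0]), (0.65, [283.0, 145.0])]
top carrier [(0.8, [331.0, 191.0]), (0.68, [292.0, 257.0]), (0.22, [403.0, 248.0])]
top fin [(0.79, [330.0, 192.0]), (0.57, [292.0, 259.0])]
top rim [(0.72, [330.0, 191.0])]
top seat_top [(0.67, [330.0, 187.0])]
```

Run:
```python
import cv2
a=cv2.imread('pics/top0.png')[80:320,180:480];cv2.imwrite('pics/topc.png',cv2.resize(a,None,fx=2.5,fy=2.5,interpolation=cv2.INTER_CUBIC))
```

```text
(no output)
```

View pics/topc.png

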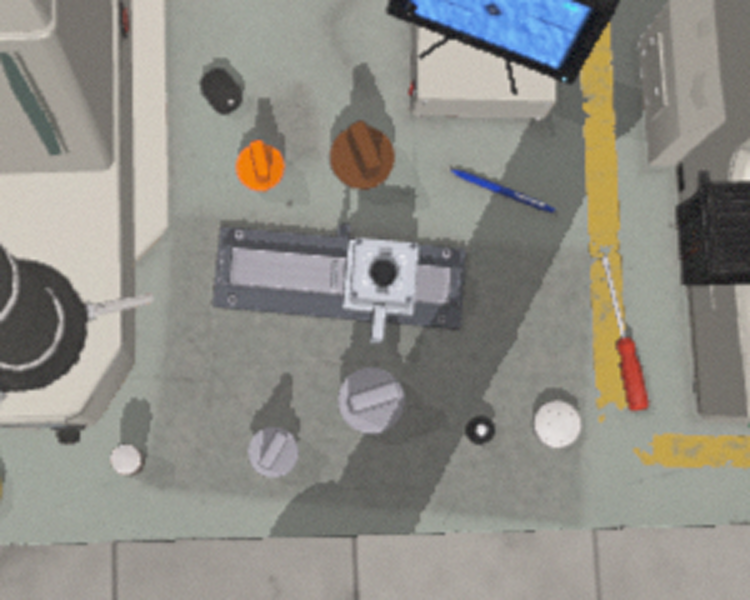

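View pics/scene0.png

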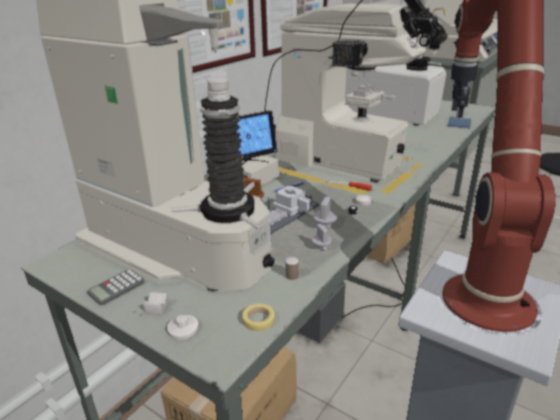

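The top view (crop 2.5x, offset 180,80) shows the smaller grey cap at (272,452), with its wing running toward upper right. A larger grey look-alike is at (370,400). The carrier's hole is at (383,272) with its fin at (378,322), and the post tip is near (343,225).

```bash
cat > h.py <<'E'
from plant import *
import numpy as np, cv2
from scipy.spatial.transform import Rotation as R
def ray(cam,px,st=None):
    i=camera_info(cam);K=np.array(i['camera_matrix']);u=(np.array(px,float)-K[:2,2])/K[0,0]
    if cam=='wrist':
        r=np.linalg.norm(u);d=np.r_[u/r*np.sin(r) if r>0 else u,np.cos(r)]
        T=np.eye(4);T[:3,:3]=R.from_quat(st['ee_rot']).as_matrix();T[:3,3]=st['position'];T=T@np.array(i['T_tool_cam'])
    else: d=np.r_[u,1];T=np.array(i['pose'])
    return T[:3,3],T[:3,:3]@d
def pt(cam,px,z,st=None):
    o,d=ray(cam,px,st);return np.round(o+d*(z-o[2])/d[2],1)
def proj(p,st):
    i=camera_info('wrist');K=np.array(i['camera_matrix'])
    T=np.eye(4);T[:3,:3]=R.from_quat(st['ee_rot']).as_matrix();T[:3,3]=st['position'];T=T@np.array(i['T_tool_cam'])
    c=T[:3,:3].T@(np.array(p)-T[:3,3]);n=np.hypot(c[0],c[1])
    return c[:2]/n*np.arctan2(n,c[2])*K[0,0]+K[:2,2]
def yaw(st):
    x=R.from_quat(st['ee_rot']).as_matrix()[:,0];return np.degrees(np.arctan2(x[1],x[0]))
E
python3 - <<'E'
from h import *
f=lambda x,y:(180+x/2.5,80+y/2.5)
for n,p,z in [('cap wing',(272,449),65),('wa',(262,468),65),('wb',(285,435),65),('rim',(383,272),72),('fin end',(377,338),62),('fin root',(380,308),62),('post',(343,225),56),('big',(374,398),80),('railL',(215,305),15),('railR',(460,327),15),('railLt',(220,222),15),('railRt',(463,250),15)]:
    print(n,pt('top',f(*p),z))
print(yaw(get_state()))
E
```

```text
cap wing [431.9  10.9  65. ]
wa [412.6  21.8  65. ]
wb [446.  -3.  65.]
rim [ 614.2 -111.7   72. ]
fin end [ 545.5 -103.3   62. ]
fin root [ 577.4 -107.8   62. ]
post [669.8 -72.5  56. ]
big [480.6 -96.   80. ]
railL [593.4  68.5  15. ]
railR [ 561.3 -198.3   15. ]
railLt [686.3  60.9  15. ]
railRt [ 646.9 -206.2   15. ]
25.255119636869775
```

{"api": "step_arm", "payload": {"steps": "0.013 0.05 0 -3; 0.027 0.1 0 -6; 0.043 0.157 0 -10; 0.08 0.197 0 -14; 0.116 0.237 0 -18; 0.152 0.277 0 -22; 0.188 0.317 0 -26; 0.224 0.357 0 -30; 0.26 0.397 0 -32; 0.283 0.44 -0.01 -32; 0.283 0.481 -0.03 -32; 0.283 0.481 -0.03 -32", "claw": -0.2}}

```text
time_s: 2.1
position: [559.8, -101.1, 199.7]
ee_rot: [0.999, -0.055, -0.002, -0.002]
ft_force: [0.3, -1.4, 0.1]
grip_width: 51.0
```

Run:
```python
from h import *
s=get_state();im=get_image('wrist');cv2.imwrite('pics/w1.png',im[:,:,::-1]);cv2.imwrite('pics/w1b.png',cv2.resize(im[:,:,::-1],(800,600),interpolation=cv2.INTER_CUBIC))
import pickle;pickle.dump(s,open('s1.pkl','wb'))
print(s['time_s'],s['position'],yaw(s),s['grip_width'],s['ft_force'],s['q'])
for l in ['rim','fin','seat_top','cap']:
    print(l,[(round(d['score'],2),np.round(np.array(d['xy'])*[560,420]).tolist()) for d in look_for(l,'wrist')][:4])
```

```text
2.1 [ 559.79217627 -101.09771098  199.67950481] -6.250332010428446 51.039172225632335 [ 0.30633589 -1.38893105  0.07274664] [ 0.10239582  0.52297885  0.0612807   1.70463609 -0.04261326  0.91957048
 -1.49841009]
rim [(0.81, [285.0, 130.0])]
fin [(0.96, [283.0, 130.0])]
seat_top [(0.9, [284.0, 126.0]), (0.23, [89.0, 303.0])]
cap [(0.91, [253.0, 9.0]), (0.71, [149.0, 19.0])]
```

View pics/w1b.png

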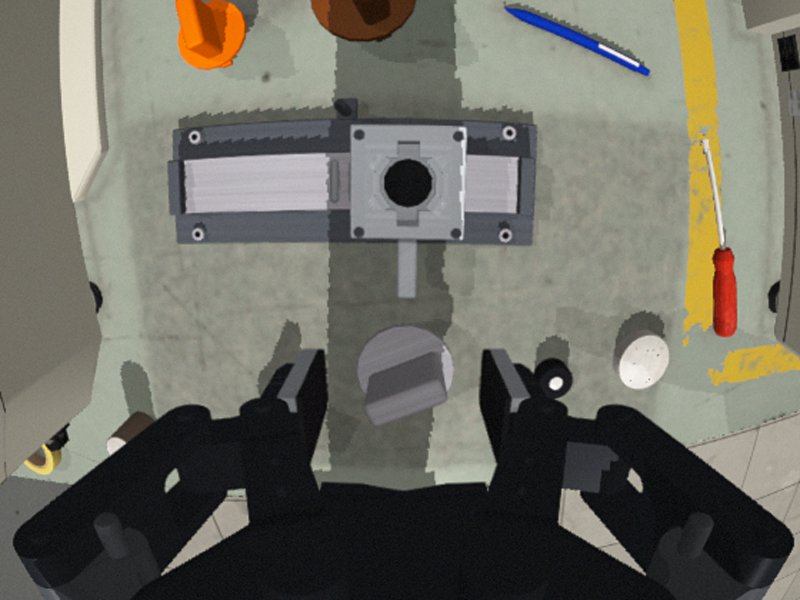

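The wrist view (800 px scale) shows the hole at (408,183), slots above and below it, the fin from (407,240) to (407,297) and the post at (345,105). The base corners are near (177,243), (531,243), (175,127) and (536,125).

Run:
```python
from h import *
import pickle;s=pickle.load(open('s1.pkl','rb'))
f=lambda x,y:(x*.7,y*.7)
for n,p,z in [('hole',(408,183),72),('TL',(350,126),72),('TR',(465,124),72),('BL',(350,239),72),('BR',(465,238),72),('finend',(407,297),62),('finroot',(407,241),62),('post',(345,102),56),('screwTL',(195,137),14),('screwTR',(509,132),14),('screwBL',(198,234),14),('screwBR',(505,235),14),('slotT',(408,142),72),('slotB',(408,223),72),('bigcapwing',(406,390),80)]:
    print(n,pt('wrist',f(*p),z,s))
```

```text
hole [ 617.3 -110.6   72. ]
TL [654.2 -81.2  72. ]
TR [ 648.4 -146.9   72. ]
BL [588.5 -73.2  72. ]
BR [ 581.8 -140.5   72. ]
finend [ 546.7 -102.5   62. ]
finroot [ 581.9 -106.3   62. ]
post [671.3 -78.2  56. ]
screwTL [672.6  41.7  14. ]
screwTR [ 645.3 -185.8   14. ]
screwBL [599.5  51.1  14. ]
screwBR [ 571.6 -176.6   14. ]
slotT [ 640.9 -113.2   72. ]
slotB [ 594.  -108.1   72. ]
bigcapwing [491.3 -95.8  80. ]
```

{"api": "step_arm", "payload": {"steps": "-0.002 -0.003 -0.05 -0.6; -0.002 -0.003 -0.1 -0.6; -0.002 -0.003 -0.14 -0.6; -0.002 -0.003 -0.164 -0.6; -0.002 -0.003 -0.164 -0.6; -0.002 -0.003 -0.164 -0.6"}}

```text
time_s: 3.1
position: [559.5, -113.1, 39.3]
ee_rot: [0.998, -0.066, 0.002, 0.001]
ft_force: [0.3, 0.3, 0.2]
grip_width: 50.9
```

{"api": "step_arm", "payload": {"steps": "0 0 0 0; 0 0 0 0; 0 0 0 0; 0 0 0 0; 0 0 0 0", "claw": 1}}

```text
time_s: 3.72
position: [560.7, -112.7, 40.8]
ee_rot: [0.998, -0.065, 0.003, 0.001]
ft_force: [-0.3, -0.4, 5.6]
grip_width: 10.8
```

{"api": "step_arm", "payload": {"steps": "0.001 0.01 0 0; 0.0025 0.02 0 0; 0.004 0.03 0 0; 0.005 0.04 0 0; 0.005 0.04 0 0; 0.005 0.04 0 0"}}

```text
time_s: 4.47
position: [565.8, -71.0, 40.9]
ee_rot: [0.998, -0.064, 0.003, 0.0]
ft_force: [0.5, 0.8, 0.6]
grip_width: 10.6
```

Run:
```python
from h import *
s=get_state();im=get_image('wrist');cv2.imwrite('pics/w2b.png',cv2.resize(im[:,:,::-1],(800,600),interpolation=cv2.INTER_CUBIC))
print(s['time_s'],s['position'],yaw(s),s['grip_width'],s['ft_force'])
```

```text
4.475 [565.83308597 -71.01666357  40.8500313 ] -7.392976997949553 10.626427477176994 [0.478668   0.84515183 0.56915613]
```

View pics/w2b.png

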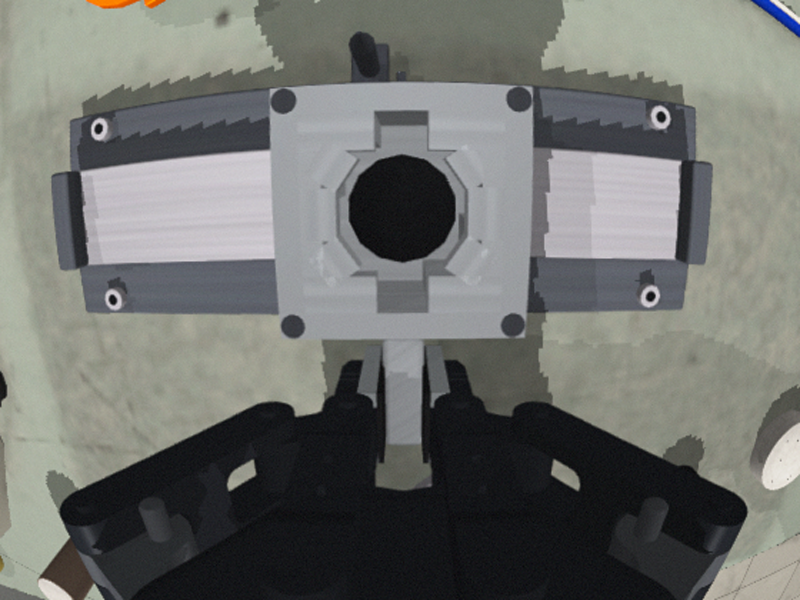

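The fin is held, the hole is at (402,208), the base screws are at (99,128), (660,117), (113,299) and (650,296), and the post is at (360,42). The carrier is not in the notch yet.

Run:
```python
from h import *
s=get_state()
f=lambda x,y:(x*.7,y*.7)
P={}
for n,p,z in [('hole',(402,208),72),('TL',(270,88),72),('TR',(535,86),72),('BL',(279,340),72),('BR',(524,337),72),('post',(359,40),56),('sTL',(99,128),14),('sTR',(660,117),14),('sBL',(113,299),14),('sBR',(650,296),14),('slotT',(402,112),72),('slotB',(402,312),72),('fintip',(404,444),62)]:
    P[n]=pt('wrist',f(*p),z,s);print(n,P[n])
c=(P['sTL']+P['sTR']+P['sBL']+P['sBR'])/4;yd=P['sTL']-P['sTR']+P['sBL']-P['sBR'];yd[2]=0;yd/=np.linalg.norm(yd);xd=np.array([yd[1],-yd[0],0])
sq=(P['TL']+P['TR']+P['BL']+P['BR'])/4
print(c,yd,sq,'to centre along y:',(c-P['hole'])@yd,(c-sq)@yd,'post',(P['post']-50*xd-P['hole'])@yd, (P['post']-50*xd-sq)@yd,(P['hole']-c)@xd)
```

```text
hole [622.3 -79.1  72. ]
TL [656.6 -51.3  72. ]
TR [ 648.8 -115.1   72. ]
BL [593.  -42.7  72. ]
BR [ 585.5 -106.5   72. ]
post [669.6 -73.4  56. ]
sTL [673.3  42.   14. ]
sTR [ 644.9 -185.9   14. ]
sBL [599.9  51.2  14. ]
sBR [ 571.5 -177.1   14. ]
slotT [645.3 -82.1  72. ]
slotB [596.6 -75.7  72. ]
fintip [551.1 -70.4  62. ]
[622.4  -67.45  14.  ] [0.12355282 0.992338   0.        ] [620.975 -78.9    72.   ] to centre along y: 11.573092944160646 11.538332836340432 post 11.500375146636895 11.465615038816681 1.3401565974985472
```

{"api": "step_arm", "payload": {"steps": "0.0004 0.003 0 0; 0.0007 0.006 0 0; 0.001 0.008 0 0; 0.001 0.008 0 0"}}

```text
time_s: 5.03
position: [566.8, -63.4, 40.9]
ee_rot: [0.998, -0.065, 0.003, 0.0]
ft_force: [-0.8, -0.9, -0.0]
grip_width: 10.8
```

{"api": "step_arm", "payload": {"steps": "0.0003 0.002 0 0; 0.0004 0.0033 0 0; 0.0004 0.0033 0 0; 0.0004 0.0033 0 0"}}

```text
time_s: 5.52
position: [567.2, -59.8, 40.8]
ee_rot: [0.998, -0.065, 0.003, 0.0]
ft_force: [0.2, -0.4, 0.5]
grip_width: 10.6
```

{"api": "step_arm", "payload": {"steps": "0.0001 0.001 0 0; 0.0001 0.001 0 0; 0.0001 0.001 0 0"}}

```text
time_s: 5.9
position: [567.3, -58.7, 40.9]
ee_rot: [0.998, -0.065, 0.003, 0.0]
ft_force: [0.2, -0.9, -0.2]
grip_width: 10.3
```

{"api": "step_arm", "payload": {"steps": "-0.0002 -0.002 0 0; -0.0002 -0.002 0 0; -0.0002 -0.002 0 0"}}

```text
time_s: 6.28
position: [567.2, -59.9, 40.8]
ee_rot: [0.998, -0.064, 0.003, -0.0]
ft_force: [-0.7, 0.9, 1.5]
grip_width: 11.0
```

{"api": "step_arm", "payload": {"steps": "0.0003 0.0015 0 0; 0.0003 0.003 0 0; 0.0003 0.003 0 0"}}

```text
time_s: 6.65
position: [567.5, -57.5, 40.8]
ee_rot: [0.998, -0.065, 0.003, -0.0]
ft_force: [-1.0, -1.4, 0.6]
grip_width: 10.7
```

{"api": "step_arm", "payload": {"steps": "0.0001 0.001 0 0; 0.0001 0.001 0 0; 0.0001 0.001 0 0"}}

```text
time_s: 7.02
position: [567.6, -56.6, 40.9]
ee_rot: [0.998, -0.065, 0.003, -0.0]
ft_force: [-1.1, -1.8, -1.2]
grip_width: 10.9
```

Run:
```python
from h import *
s=get_state();im=get_image('wrist');cv2.imwrite('pics/w3b.png',cv2.resize(im[:,:,::-1],(800,600),interpolation=cv2.INTER_CUBIC))
print(s['time_s'],s['position'],yaw(s),s['grip_width'],s['ft_force'])
```

```text
7.025 [567.60303916 -56.56243484  40.85204032] -7.399013935651163 10.908173620948004 [-1.09099371 -1.75983584 -1.20275467]
```

View pics/w3b.png

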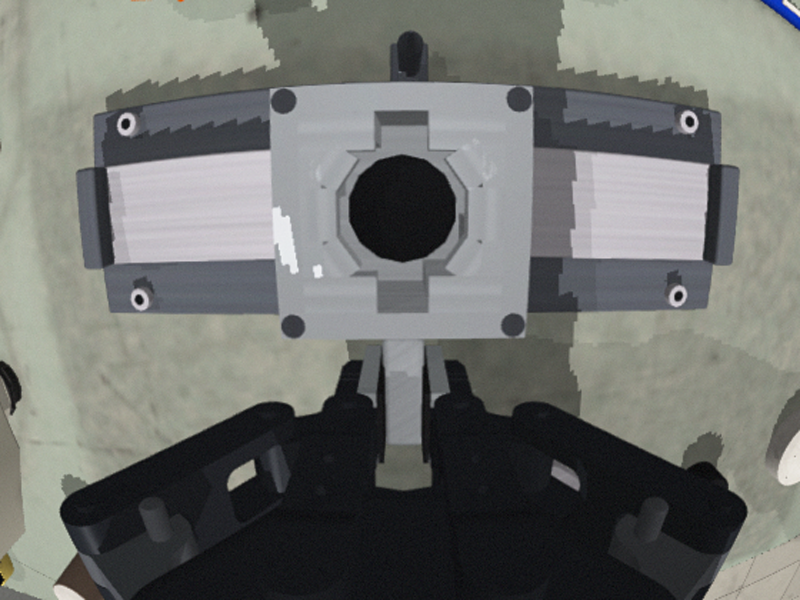

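Hole at (402,208), screws at (126,124), (690,121), (140,299) and (678,296), post at (410,38).

Run:
```python
from h import *
s=get_state()
f=lambda x,y:(x*.7,y*.7)
P={}
for n,p,z in [('hole',(402,208),72),('TL',(270,88),72),('TR',(535,86),72),('BL',(279,340),72),('BR',(524,337),72),('post',(410,38),56),('sTL',(126,124),14),('sTR',(690,121),14),('sBL',(140,299),14),('sBR',(678,296),14)]:
    P[n]=pt('wrist',f(*p),z,s)
c=(P['sTL']+P['sTR']+P['sBL']+P['sBR'])/4;yd=P['sTL']-P['sTR']+P['sBL']-P['sBR'];yd[2]=0;yd/=np.linalg.norm(yd);xd=np.array([yd[1],-yd[0],0])
sq=(P['TL']+P['TR']+P['BL']+P['BR'])/4
print(c,yd,sq,P['hole'],P['post'],'to centre along y:',(c-P['hole'])@yd,(c-sq)@yd,'post',(P['post']-50*xd-P['hole'])@yd, (P['post']-50*xd-sq)@yd,(P['hole']-c)@xd)
```

```text
[622.325 -67.275  14.   ] [0.12186877 0.99254622 0.        ] [622.8 -64.   72. ] [624.1 -64.2  72. ] [670.  -72.3  56. ] to centre along y: -3.268396705701045 -3.3084765432733185 post -2.445847648922955 -2.4859274864952283 1.3870230618713217
```

{"api": "step_arm", "payload": {"steps": "-0.0003 -0.002 0 0; -0.0004 -0.0033 0 0; -0.0004 -0.0033 0 0; -0.0004 -0.0033 0 0"}}

```text
time_s: 7.58
position: [567.2, -59.4, 40.8]
ee_rot: [0.998, -0.064, 0.003, -0.0]
ft_force: [0.7, 1.6, 0.4]
grip_width: 10.5
```

{"api": "step_arm", "payload": {"steps": "0 0 0 0; 0 0 0 0; 0 0 0 0", "claw": 0.55}}

```text
time_s: 7.95
position: [567.3, -59.9, 40.9]
ee_rot: [0.998, -0.065, 0.004, -0.0]
ft_force: [-0.3, 0.2, 0.1]
grip_width: 18.9
```

{"api": "step_arm", "payload": {"steps": "0.0002 0.002 0 0; 0.0004 0.003 0 0; 0.0004 0.003 0 0"}}

```text
time_s: 8.32
position: [567.7, -56.7, 40.9]
ee_rot: [0.998, -0.065, 0.004, -0.0]
ft_force: [0.5, 0.7, -0.8]
grip_width: 19.6
```

{"api": "step_arm", "payload": {"steps": "0.0001 0.001 0 0; 0.0001 0.0015 0 0; 0.0001 0.0015 0 0"}}

```text
time_s: 8.7
position: [567.8, -55.7, 40.9]
ee_rot: [0.998, -0.065, 0.004, 0.0]
ft_force: [-0.1, -1.0, 0.3]
grip_width: 18.9
```

{"api": "step_arm", "payload": {"steps": "0.0001 0.001 0 0; 0.0001 0.001 0 0"}}

```text
time_s: 8.95
position: [567.9, -54.9, 40.9]
ee_rot: [0.998, -0.065, 0.004, 0.0]
ft_force: [-0.1, -0.0, -0.0]
grip_width: 19.1
```

Run:
```python
from h import *
im=get_image('wrist');cv2.imwrite('pics/w4b.png',cv2.resize(im[:,:,::-1],(800,600),interpolation=cv2.INTER_CUBIC))
```

```text
(no output)
```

View pics/w4b.png

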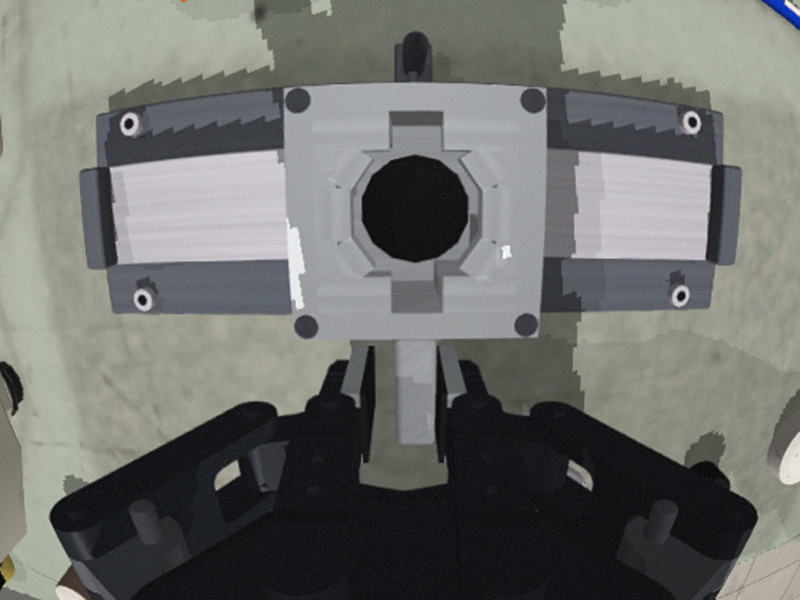

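The right pad is almost touching the fin (fin columns 396–436, pad at about 440). The hole is at (415,208), screws at (129,124), (692,122), (143,299) and (680,296).

```bash
cat >> h.py <<'E'
def carr(s,hole,sc,post=None):
    f=lambda p:(p[0]*.7,p[1]*.7)
    S=[pt('wrist',f(p),14,s) for p in sc];H=pt('wrist',f(hole),72,s)
    c=sum(S)/4;yd=S[0]-S[1]+S[2]-S[3];yd[2]=0;yd/=np.linalg.norm(yd);xd=np.array([yd[1],-yd[0],0])
    print('centre',c,'ydir',yd,'hole',H,'remaining',(c-H)@yd,'post',((pt('wrist',f(post),56,s)-H)@yd) if post else '')
E
python3 - <<'E'
from h import *
s=get_state();print(s['position'])
carr(s,(415,208),[(129,124),(692,122),(143,299),(680,296)],(415,38))
E
```

```text
[567.9042609 -54.8505643  40.9509081]
centre [622.375 -66.925  14.   ] ydir [0.12288361 0.99242109 0.        ] hole [624.1 -65.6  72. ] remaining -1.5269321715197304 post -0.6865605198752728
```

{"api": "step_arm", "payload": {"steps": "0.0001 0.001 0 0; 0.0001 0.001 0 0"}}

```text
time_s: 9.25
position: [568.0, -53.7, 40.9]
ee_rot: [0.998, -0.065, 0.004, 0.0]
ft_force: [-0.5, -0.7, 0.2]
grip_width: 19.1
```

{"api": "step_arm", "payload": {"steps": "0.0001 0.001 0 0; 0.0001 0.001 0 0"}}

```text
time_s: 9.5
position: [568.2, -52.4, 40.9]
ee_rot: [0.998, -0.065, 0.004, 0.0]
ft_force: [0.4, -2.1, -0.2]
grip_width: 19.7
```

{"api": "step_arm", "payload": {"steps": "0.0001 0.001 0 0; 0.0001 0.001 0 0"}}

```text
time_s: 9.75
position: [568.4, -51.2, 40.9]
ee_rot: [0.998, -0.065, 0.004, -0.0]
ft_force: [0.1, -0.7, 0.0]
grip_width: 19.1
```

{"api": "step_arm", "payload": {"steps": "0.0001 0.001 0 0; 0.0001 0.001 0 0"}}

```text
time_s: 10.0
position: [568.5, -49.9, 40.9]
ee_rot: [0.998, -0.064, 0.004, -0.0]
ft_force: [-0.1, -1.6, 0.1]
grip_width: 19.2
```

Run:
```python
from h import *
import pickle;s=pickle.load(open('s1.pkl','rb'))
c=np.array([622.35,-67.3]);yd=np.array([.1225,.9925])
for x in (328,331,335,340,346): 
  for z in (20,30): print(x,z,(pt('wrist',(x*.7,126),z,s)[:2]-c)@yd)
a=cv2.imread('pics/w1.png')[75:180,110:390];cv2.imwrite('pics/w1c.png',cv2.resize(a,None,fx=2.85,fy=2.85,interpolation=cv2.INTER_CUBIC))
```

```text
328 20 11.255624999999986
328 30 9.667624999999992
331 20 9.134624999999998
331 30 7.658125
335 20 6.405874999999997
335 30 4.929375
340 20 2.870874999999997
340 30 1.4936249999999944
346 20 -1.3588750000000056
346 30 -2.537625000000006
```

View pics/w1c.png

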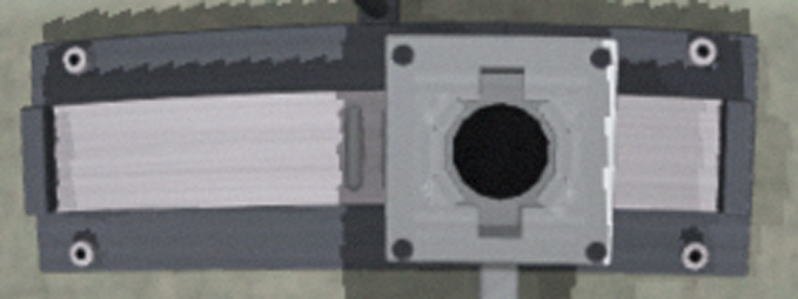

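{"api": "step_arm", "payload": {"steps": "0 0 0 0; 0 0 0 0; 0 0 0 0", "claw": 1}}

```text
time_s: 10.38
position: [568.5, -49.8, 41.2]
ee_rot: [0.998, -0.064, 0.004, -0.0]
ft_force: [-0.5, -1.1, 3.8]
grip_width: 10.9
```

Run:
```python
from h import *
s=get_state();im=get_image('wrist');cv2.imwrite('pics/w5b.png',cv2.resize(im[:,:,::-1],(800,600),interpolation=cv2.INTER_CUBIC))
print(s['time_s'],s['position'],s['grip_width'],s['ft_force'])
```

```text
10.375 [568.49879579 -49.81281144  41.19843496] 10.883313331531623 [-0.4998869  -1.10162651  3.77409282]
```

View pics/w5b.png

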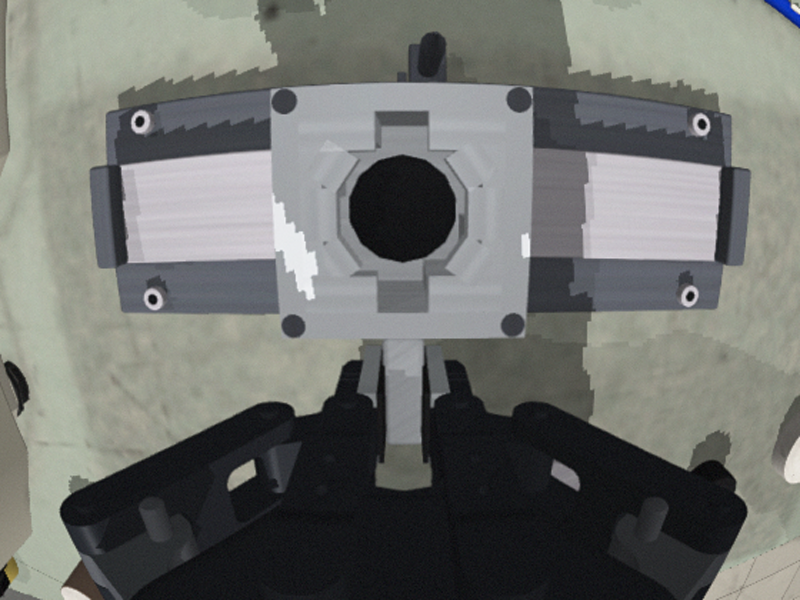

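The carrier is held again, about 10 mm past centre by the screws (140,122), (702,124). I'll step it back 1 mm at a time and read the force.

{"api": "step_arm", "payload": {"steps": "-0.0001 -0.001 0 0; -0.0001 -0.001 0 0"}}

```text
time_s: 10.68
position: [568.5, -49.8, 41.2]
ee_rot: [0.998, -0.064, 0.004, -0.001]
ft_force: [-1.2, 1.9, 3.6]
grip_width: 10.7
```

{"api": "step_arm", "payload": {"steps": "-0.0001 -0.001 0 0; -0.0001 -0.001 0 0"}}

```text
time_s: 10.92
position: [568.5, -50.2, 41.2]
ee_rot: [0.998, -0.064, 0.004, -0.001]
ft_force: [-0.2, 1.9, 3.5]
grip_width: 10.8
```

{"api": "step_arm", "payload": {"steps": "-0.0001 -0.001 0 0; -0.0001 -0.001 0 0"}}

```text
time_s: 11.18
position: [568.3, -51.1, 41.2]
ee_rot: [0.998, -0.064, 0.004, -0.001]
ft_force: [-1.1, 2.3, 2.2]
grip_width: 10.7
```

{"api": "step_arm", "payload": {"steps": "-0.0001 -0.001 0 0; -0.0001 -0.001 0 0"}}

```text
time_s: 11.42
position: [568.2, -52.3, 41.2]
ee_rot: [0.998, -0.064, 0.004, -0.001]
ft_force: [0.1, 1.6, 3.5]
grip_width: 10.5
```

{"api": "step_arm", "payload": {"steps": "-0.0001 -0.001 0 0; -0.0001 -0.001 0 0"}}

```text
time_s: 11.68
position: [568.0, -53.6, 41.2]
ee_rot: [0.998, -0.064, 0.004, -0.001]
ft_force: [-0.7, 1.8, 3.4]
grip_width: 10.6
```

{"api": "step_arm", "payload": {"steps": "-0.0001 -0.001 0 0; -0.0001 -0.001 0 0"}}

```text
time_s: 11.92
position: [567.9, -54.9, 41.2]
ee_rot: [0.998, -0.064, 0.004, -0.001]
ft_force: [-0.3, 1.5, 3.1]
grip_width: 10.4
```

{"api": "step_arm", "payload": {"steps": "-0.0001 -0.001 0 0; -0.0001 -0.001 0 0"}}

```text
time_s: 12.18
position: [567.7, -56.1, 41.2]
ee_rot: [0.998, -0.064, 0.004, -0.001]
ft_force: [-0.5, 1.3, 4.1]
grip_width: 11.0
```

{"api": "step_arm", "payload": {"steps": "-0.0001 -0.001 0 0; -0.0001 -0.001 0 0"}}

```text
time_s: 12.42
position: [567.6, -57.3, 41.2]
ee_rot: [0.998, -0.064, 0.004, -0.001]
ft_force: [-1.0, 1.4, 3.5]
grip_width: 10.6
```

{"api": "step_arm", "payload": {"steps": "-0.0001 -0.001 0 0; -0.0001 -0.001 0 0"}}

```text
time_s: 12.68
position: [567.4, -58.5, 41.2]
ee_rot: [0.998, -0.064, 0.004, -0.001]
ft_force: [-1.0, 1.3, 3.5]
grip_width: 10.7
```

{"api": "step_arm", "payload": {"steps": "-0.0001 -0.001 0 0; -0.0001 -0.001 0 0"}}

```text
time_s: 12.92
position: [567.3, -59.7, 41.2]
ee_rot: [0.998, -0.064, 0.004, -0.001]
ft_force: [-0.7, 1.8, 3.7]
grip_width: 10.5
```

{"api": "step_arm", "payload": {"steps": "-0.0001 -0.001 0 0; -0.0001 -0.001 0 0"}}

```text
time_s: 13.18
position: [567.1, -60.9, 41.2]
ee_rot: [0.998, -0.064, 0.004, -0.0]
ft_force: [-0.5, 0.8, 4.1]
grip_width: 10.8
```

{"api": "step_arm", "payload": {"steps": "-0.0001 -0.001 0 0; -0.0001 -0.001 0 0"}}

```text
time_s: 13.42
position: [567.0, -62.1, 41.2]
ee_rot: [0.998, -0.064, 0.003, -0.0]
ft_force: [-0.8, 2.3, 3.5]
grip_width: 10.7
```

{"api": "step_arm", "payload": {"steps": "-0.0001 -0.001 0 0; -0.0001 -0.001 0 0"}}

```text
time_s: 13.68
position: [566.8, -63.3, 41.2]
ee_rot: [0.998, -0.064, 0.003, -0.0]
ft_force: [-0.7, 1.5, 2.7]
grip_width: 10.5
```

{"api": "step_arm", "payload": {"steps": "-0.0001 -0.001 0 0; -0.0001 -0.001 0 0"}}

```text
time_s: 13.92
position: [566.7, -64.5, 41.2]
ee_rot: [0.998, -0.064, 0.003, -0.0]
ft_force: [-2.0, 0.7, 3.1]
grip_width: 10.8
```

{"api": "step_arm", "payload": {"steps": "-0.0001 -0.001 0 0; -0.0001 -0.001 0 0"}}

```text
time_s: 14.18
position: [566.5, -65.7, 41.2]
ee_rot: [0.998, -0.064, 0.003, -0.0]
ft_force: [-0.9, 1.9, 3.2]
grip_width: 10.6
```

{"api": "step_arm", "payload": {"steps": "-0.0001 -0.001 0 0; -0.0001 -0.001 0 0"}}

```text
time_s: 14.42
position: [566.4, -66.9, 41.2]
ee_rot: [0.998, -0.064, 0.003, 0.0]
ft_force: [-1.3, 1.0, 3.8]
grip_width: 10.8
```

{"api": "step_arm", "payload": {"steps": "-0.0001 -0.001 0 0; -0.0001 -0.001 0 0"}}

```text
time_s: 14.68
position: [566.2, -68.1, 41.2]
ee_rot: [0.998, -0.065, 0.003, 0.0]
ft_force: [0.1, 1.6, 3.4]
grip_width: 10.4
```

{"api": "step_arm", "payload": {"steps": "-0.0001 -0.001 0 0; -0.0001 -0.001 0 0"}}

```text
time_s: 14.92
position: [566.1, -69.3, 41.2]
ee_rot: [0.998, -0.065, 0.003, 0.0]
ft_force: [-0.7, 0.9, 4.0]
grip_width: 10.6
```

{"api": "step_arm", "payload": {"steps": "-0.0001 -0.001 0 0; -0.0001 -0.001 0 0"}}

```text
time_s: 15.18
position: [565.9, -70.6, 41.2]
ee_rot: [0.998, -0.065, 0.003, 0.0]
ft_force: [-1.5, 0.7, 3.7]
grip_width: 10.8
```

{"api": "step_arm", "payload": {"steps": "-0.0001 -0.001 0 0; -0.0001 -0.001 0 0"}}

```text
time_s: 15.42
position: [565.8, -71.7, 41.2]
ee_rot: [0.998, -0.065, 0.003, 0.0]
ft_force: [-0.8, 0.9, 3.6]
grip_width: 10.8
```

Run:
```python
from h import *
s=get_state();im=get_image('top');cv2.imwrite('pics/t6.png',im[:,:,::-1])
print(s['time_s'],s['position'],s['joint_efforts'],s['ft_force'])
s=get_state()
for c in [((402,208),[(140,121),(702,124),(153,299),(689,296)],(432,38))]:
    s2=dict(s);s2['position']=np.array([568.5,-49.8,41.2]);carr(s2,*c)
```

```text
15.425 [565.77315068 -71.74709549  41.19827538] [ 9.07868352e-01 -4.30780828e+01  1.96348317e+00 -1.02455038e+01
 -3.27988062e-02 -3.98129588e-01 -2.60802470e-01] [-0.77941424  0.87112524  3.62731178]
centre [622.375 -67.2    14.   ] ydir [0.12366025 0.99232462 0.        ] hole [625.1 -57.4  72. ] remaining -10.061755414895426 post -8.501566192475394
```

{"api": "step_arm", "payload": {"steps": "0.0001 0.0008 0 0"}}

```text
time_s: 15.6
position: [565.8, -71.8, 41.2]
ee_rot: [0.998, -0.065, 0.003, 0.001]
ft_force: [-0.8, -0.0, 3.1]
grip_width: 10.9
```

{"api": "step_arm", "payload": {"steps": "0.0001 0.0008 0 0"}}

```text
time_s: 15.72
position: [565.8, -71.8, 41.2]
ee_rot: [0.998, -0.065, 0.003, 0.001]
ft_force: [-1.6, -0.3, 2.3]
grip_width: 11.0
```

{"api": "step_arm", "payload": {"steps": "0.0001 0.0008 0 0"}}

```text
time_s: 15.85
position: [565.8, -71.8, 41.2]
ee_rot: [0.998, -0.065, 0.003, 0.002]
ft_force: [-1.6, -1.4, 3.2]
grip_width: 10.5
```

{"api": "step_arm", "payload": {"steps": "0.0001 0.0008 0 0"}}

```text
time_s: 15.98
position: [565.8, -71.7, 41.2]
ee_rot: [0.998, -0.066, 0.003, 0.002]
ft_force: [-3.2, -1.2, 4.1]
grip_width: 10.7
```

{"api": "step_arm", "payload": {"steps": "0.0001 0.0008 0 0"}}

```text
time_s: 16.1
position: [565.9, -71.3, 41.2]
ee_rot: [0.998, -0.066, 0.003, 0.003]
ft_force: [-1.3, -0.6, 2.3]
grip_width: 10.7
```

{"api": "step_arm", "payload": {"steps": "0.0001 0.0008 0 0"}}

```text
time_s: 16.23
position: [565.9, -70.7, 41.2]
ee_rot: [0.998, -0.066, 0.003, 0.003]
ft_force: [-1.7, -0.6, 3.2]
grip_width: 10.7
```

{"api": "step_arm", "payload": {"steps": "0.0001 0.0008 0 0"}}

```text
time_s: 16.35
position: [566.0, -69.9, 41.2]
ee_rot: [0.998, -0.066, 0.003, 0.003]
ft_force: [-1.4, -1.7, 4.2]
grip_width: 10.6
```

{"api": "step_arm", "payload": {"steps": "0.0001 0.0008 0 0"}}

```text
time_s: 16.48
position: [566.1, -69.0, 41.2]
ee_rot: [0.998, -0.066, 0.003, 0.003]
ft_force: [-2.2, -2.0, 3.1]
grip_width: 10.5
```

{"api": "step_arm", "payload": {"steps": "0.0001 0.0008 0 0"}}

```text
time_s: 16.6
position: [566.2, -68.1, 41.2]
ee_rot: [0.998, -0.066, 0.003, 0.003]
ft_force: [-1.6, -1.7, 3.5]
grip_width: 10.9
```

{"api": "step_arm", "payload": {"steps": "0.0001 0.0008 0 0"}}

```text
time_s: 16.73
position: [566.3, -67.3, 41.2]
ee_rot: [0.998, -0.066, 0.003, 0.003]
ft_force: [-1.1, -2.1, 3.3]
grip_width: 10.6
```

{"api": "step_arm", "payload": {"steps": "0.0001 0.0008 0 0"}}

```text
time_s: 16.85
position: [566.4, -66.4, 41.2]
ee_rot: [0.998, -0.066, 0.003, 0.003]
ft_force: [-1.4, -0.4, 4.0]
grip_width: 10.4
```

{"api": "step_arm", "payload": {"steps": "0.0001 0.0008 0 0"}}

```text
time_s: 16.98
position: [566.6, -65.5, 41.2]
ee_rot: [0.998, -0.066, 0.003, 0.003]
ft_force: [-1.7, -2.0, 3.9]
grip_width: 10.8
```

{"api": "step_arm", "payload": {"steps": "0.0001 0.0008 0 0"}}

```text
time_s: 17.1
position: [566.7, -64.7, 41.2]
ee_rot: [0.998, -0.066, 0.003, 0.003]
ft_force: [-2.5, -1.6, 4.3]
grip_width: 10.8
```

{"api": "step_arm", "payload": {"steps": "0.0001 0.0008 0 0"}}

```text
time_s: 17.23
position: [566.8, -63.8, 41.2]
ee_rot: [0.998, -0.066, 0.003, 0.003]
ft_force: [-1.2, -2.4, 3.8]
grip_width: 10.6
```

{"api": "step_arm", "payload": {"steps": "0.0001 0.0008 0 0"}}

```text
time_s: 17.35
position: [566.9, -63.0, 41.2]
ee_rot: [0.998, -0.066, 0.003, 0.003]
ft_force: [-1.2, -2.1, 4.3]
grip_width: 10.4
```

{"api": "step_arm", "payload": {"steps": "0.0001 0.0008 0 0"}}

```text
time_s: 17.48
position: [567.0, -62.1, 41.2]
ee_rot: [0.998, -0.066, 0.003, 0.003]
ft_force: [-1.7, -1.6, 2.7]
grip_width: 10.7
```

{"api": "step_arm", "payload": {"steps": "0.0001 0.0008 0 0"}}

```text
time_s: 17.6
position: [567.1, -61.3, 41.2]
ee_rot: [0.998, -0.066, 0.003, 0.003]
ft_force: [-1.6, -1.8, 3.1]
grip_width: 10.5
```

{"api": "step_arm", "payload": {"steps": "0.0001 0.0008 0 0"}}

```text
time_s: 17.73
position: [567.2, -60.4, 41.2]
ee_rot: [0.998, -0.066, 0.003, 0.003]
ft_force: [-1.7, -1.9, 2.9]
grip_width: 10.7
```

{"api": "step_arm", "payload": {"steps": "0.0001 0.0008 0 0"}}

```text
time_s: 17.85
position: [567.3, -59.5, 41.2]
ee_rot: [0.998, -0.066, 0.003, 0.003]
ft_force: [-0.9, -1.1, 3.5]
grip_width: 10.5
```

{"api": "step_arm", "payload": {"steps": "0.0001 0.0008 0 0"}}

```text
time_s: 17.98
position: [567.4, -58.7, 41.2]
ee_rot: [0.998, -0.066, 0.003, 0.003]
ft_force: [-2.4, -0.5, 3.4]
grip_width: 10.8
```

{"api": "step_arm", "payload": {"steps": "0.0001 0.0008 0 0"}}

```text
time_s: 18.1
position: [567.5, -57.8, 41.2]
ee_rot: [0.998, -0.066, 0.003, 0.003]
ft_force: [-1.2, -1.1, 3.2]
grip_width: 10.6
```

{"api": "step_arm", "payload": {"steps": "0.0001 0.0008 0 0"}}

```text
time_s: 18.23
position: [567.6, -57.0, 41.2]
ee_rot: [0.998, -0.066, 0.003, 0.003]
ft_force: [-1.5, -2.5, 4.2]
grip_width: 10.5
```

{"api": "step_arm", "payload": {"steps": "0.0001 0.0008 0 0"}}

```text
time_s: 18.35
position: [567.7, -56.1, 41.2]
ee_rot: [0.998, -0.066, 0.003, 0.003]
ft_force: [-1.5, -1.1, 4.1]
grip_width: 10.5
```

{"api": "step_arm", "payload": {"steps": "0.0001 0.0008 0 0"}}

```text
time_s: 18.48
position: [567.8, -55.2, 41.2]
ee_rot: [0.998, -0.066, 0.003, 0.003]
ft_force: [-1.3, -1.0, 3.4]
grip_width: 10.9
```

{"api": "step_arm", "payload": {"steps": "0.0001 0.0008 0 0"}}

```text
time_s: 18.6
position: [567.9, -54.4, 41.2]
ee_rot: [0.998, -0.066, 0.003, 0.003]
ft_force: [-1.5, -1.2, 3.7]
grip_width: 11.0
```

{"api": "step_arm", "payload": {"steps": "0.0001 0.0008 0 0"}}

```text
time_s: 18.73
position: [568.1, -53.5, 41.2]
ee_rot: [0.998, -0.066, 0.003, 0.003]
ft_force: [-1.7, -1.3, 4.2]
grip_width: 10.8
```

{"api": "step_arm", "payload": {"steps": "0.0001 0.0008 0 0"}}

```text
time_s: 18.85
position: [568.1, -52.6, 41.2]
ee_rot: [0.998, -0.066, 0.003, 0.003]
ft_force: [-1.2, -2.2, 3.0]
grip_width: 10.8
```

{"api": "step_arm", "payload": {"steps": "0.0001 0.0008 0 0"}}

```text
time_s: 18.98
position: [568.3, -51.8, 41.2]
ee_rot: [0.998, -0.066, 0.003, 0.003]
ft_force: [-1.0, -1.3, 3.5]
grip_width: 10.7
```

{"api": "step_arm", "payload": {"steps": "0.0001 0.0008 0 0"}}

```text
time_s: 19.1
position: [568.4, -50.9, 41.2]
ee_rot: [0.998, -0.066, 0.003, 0.003]
ft_force: [-1.3, -1.2, 3.4]
grip_width: 10.8
```

Run:
```python
from h import *
s=get_state();print(s['position'],s['ft_force'],s['wrist_torque'],yaw(s))
im=get_image('scene');cv2.imwrite('pics/sc7.png',cv2.resize(im[150:270,220:380,::-1],None,fx=5,fy=5,interpolation=cv2.INTER_CUBIC))
```

```text
[568.35058482 -50.93929505  41.20728285] [-1.28189797 -1.22495991  3.41892725] [-0.13963868  0.20711668  0.365276  ] -7.549033346194232
```

{"api": "step_arm", "payload": {"steps": "0.0002 0.0015 0 0"}}

```text
time_s: 19.27
position: [568.6, -49.4, 41.2]
ee_rot: [0.998, -0.066, 0.003, 0.003]
ft_force: [-1.5, -1.2, 4.2]
grip_width: 10.2
```

{"api": "step_arm", "payload": {"steps": "0.0002 0.0015 0 0"}}

```text
time_s: 19.4
position: [568.7, -47.7, 41.2]
ee_rot: [0.998, -0.066, 0.003, 0.003]
ft_force: [-1.7, -2.0, 2.8]
grip_width: 10.3
```

{"api": "step_arm", "payload": {"steps": "0.0002 0.0015 0 0"}}

```text
time_s: 19.52
position: [569.0, -46.1, 41.3]
ee_rot: [0.998, -0.066, 0.003, 0.003]
ft_force: [-1.6, -1.5, 3.5]
grip_width: 10.5
```

{"api": "step_arm", "payload": {"steps": "0.0002 0.0015 0 0"}}

```text
time_s: 19.65
position: [569.1, -44.4, 41.2]
ee_rot: [0.998, -0.066, 0.003, 0.003]
ft_force: [-1.9, -1.0, 3.1]
grip_width: 10.7
```

{"api": "step_arm", "payload": {"steps": "0.0002 0.0015 0 0"}}

```text
time_s: 19.77
position: [569.3, -42.8, 41.2]
ee_rot: [0.998, -0.066, 0.003, 0.003]
ft_force: [-1.7, -1.4, 3.1]
grip_width: 10.8
```

View pics/sc7.png

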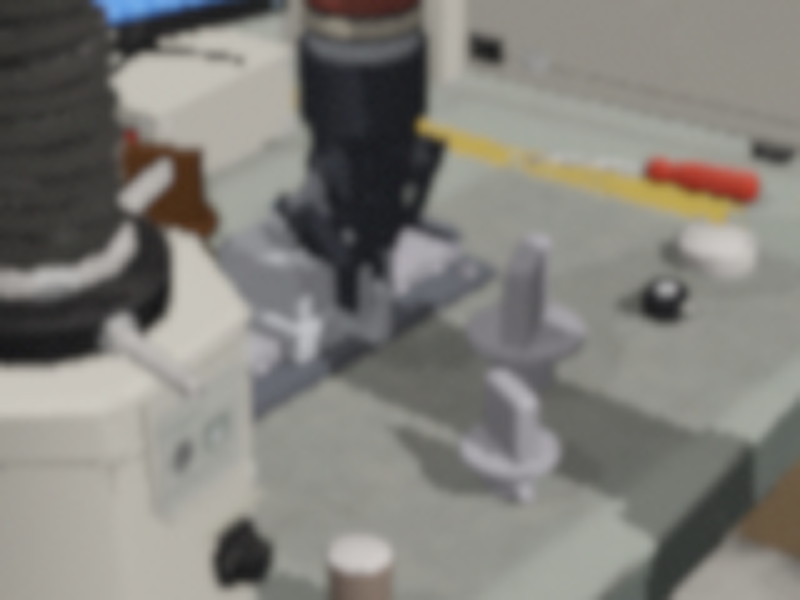

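```bash
cat >> h.py <<'E'
def hole(im,z=72,s=None):
    g=cv2.cvtColor(im,cv2.COLOR_RGB2GRAY);m=(g<30).astype(np.uint8)
    n,l,st,ce=cv2.connectedComponentsWithStats(m)
    return [(np.round(ce[i]/.7,1).tolist(),int(st[i,4])) for i in range(1,n) if 300<st[i,4]<20000]
E
python3 - <<'E'
from h import *
for n in ['w2b','w3b','w4b','w5b']:
    im=cv2.resize(cv2.imread(f'pics/{n}.png'),(560,420));print(n,hole(im))
s=get_state();im=get_image('wrist');cv2.imwrite('pics/w8b.png',cv2.resize(im[:,:,::-1],(800,600),interpolation=cv2.INTER_CUBIC))
print(s['position'],hole(im),s['time_s'])
t=cv2.imread('pics/t6.png');t2=get_image('top')[:,:,::-1]
cv2.imwrite('pics/cmp.png',np.vstack([cv2.resize(x[150:230,250:390],None,fx=5,fy=3.7,interpolation=cv2.INTER_CUBIC) for x in (t,t2)]))
E
```

```text
w2b [([401.4, 207.9], 4196)]
w3b [([401.6, 207.9], 4196)]
w4b [([414.3, 208.1], 4199), ([240.1, 493.6], 839)]
w5b [([401.9, 208.0], 4161)]
[569.33428179 -42.84171802  41.21807544] [([401.2, 208.1], 4191)] 19.775
```

View pics/w8b.png

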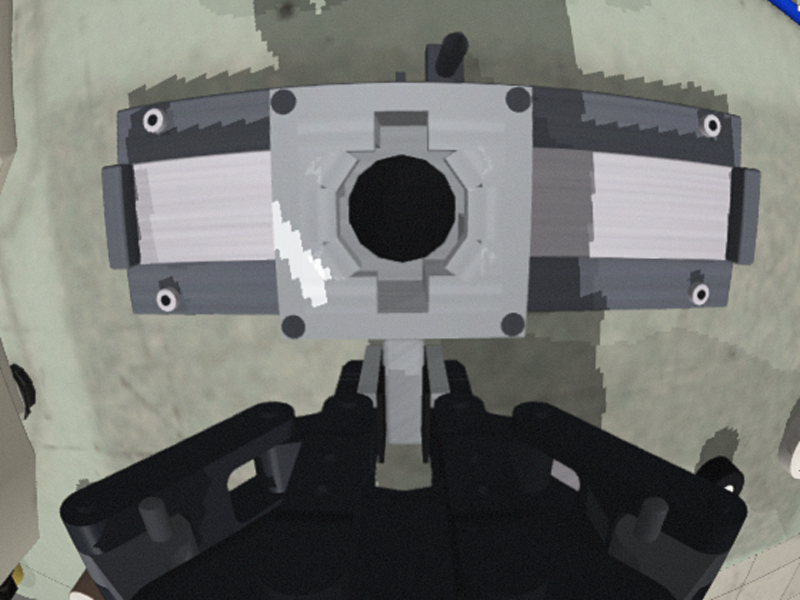

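The carrier follows the gripper, and it is now about 17 mm past the post with no notch force felt so far. I'll scan a bit further.

{"api": "step_arm", "payload": {"steps": "0.0002 0.0018 0 0"}}

```text
time_s: 20.0
position: [569.6, -40.8, 41.2]
ee_rot: [0.998, -0.066, 0.003, 0.003]
ft_force: [-1.9, -1.5, 3.1]
grip_width: 11.0
```

{"api": "step_arm", "payload": {"steps": "0.0002 0.0018 0 0"}}

```text
time_s: 20.12
position: [569.8, -38.9, 41.2]
ee_rot: [0.998, -0.066, 0.003, 0.003]
ft_force: [-1.9, -1.4, 3.3]
grip_width: 10.9
```

{"api": "step_arm", "payload": {"steps": "0.0002 0.0018 0 0"}}

```text
time_s: 20.25
position: [570.1, -37.1, 41.2]
ee_rot: [0.998, -0.066, 0.003, 0.003]
ft_force: [-1.1, -1.1, 3.9]
grip_width: 10.8
```

{"api": "step_arm", "payload": {"steps": "0.0002 0.0018 0 0"}}

```text
time_s: 20.38
position: [570.3, -35.1, 41.2]
ee_rot: [0.998, -0.066, 0.003, 0.003]
ft_force: [-0.8, -0.4, 4.1]
grip_width: 10.8
```

{"api": "step_arm", "payload": {"steps": "0.0002 0.0018 0 0"}}

```text
time_s: 20.5
position: [570.5, -33.2, 41.2]
ee_rot: [0.998, -0.066, 0.003, 0.003]
ft_force: [-1.7, -0.8, 3.8]
grip_width: 10.2
```

{"api": "step_arm", "payload": {"steps": "0.0002 0.0018 0 0"}}

```text
time_s: 20.62
position: [570.8, -31.2, 41.2]
ee_rot: [0.998, -0.066, 0.003, 0.003]
ft_force: [-0.4, -1.8, 3.0]
grip_width: 10.2
```

{"api": "step_arm", "payload": {"steps": "0.0002 0.0018 0 0"}}

```text
time_s: 20.75
position: [571.0, -29.3, 41.2]
ee_rot: [0.998, -0.066, 0.003, 0.003]
ft_force: [-2.3, -1.2, 4.4]
grip_width: 10.8
```

{"api": "step_arm", "payload": {"steps": "0.0002 0.0018 0 0"}}

```text
time_s: 20.88
position: [571.3, -27.4, 41.2]
ee_rot: [0.998, -0.066, 0.003, 0.003]
ft_force: [-1.2, -1.9, 3.7]
grip_width: 10.8
```

{"api": "step_arm", "payload": {"steps": "0.0002 0.0018 0 0"}}

```text
time_s: 21.0
position: [571.5, -25.4, 41.2]
ee_rot: [0.998, -0.066, 0.003, 0.003]
ft_force: [-1.7, -0.7, 2.8]
grip_width: 10.5
```

Run:
```python
from h import *
s=get_state();im=get_image('wrist');cv2.imwrite('pics/w9.png',im[:,:,::-1])
# rail strip profile along the rail centreline in earlier w1 and now, in rail coords
import pickle
c=np.array([622.35,-67.3]);yd=np.array([.1233,.9924]);xd=np.array([.9924,-.1233])
def strip(im,s,z):
    i=np.arange(-110,111,2);
    return i,[int(np.mean([im[int(round(v)),int(round(u))].mean() for u,v in [proj(np.r_[c+yd*k+xd*o,z],s) for o in(-6,-3,0,3)]])) for k in i]
a=cv2.imread('pics/w1.png');s1=pickle.load(open('s1.pkl','rb'))
i,v=strip(a,s1,22);print(dict(zip(i.tolist(),v)))
i,v=strip(im,s,22);print(s['position'],dict(zip(i.tolist(),v)))
```

```text
{-110: 169, -108: 167, -106: 168, -104: 168, -102: 170, -100: 169, -98: 171, -96: 169, -94: 170, -92: 170, -90: 170, -88: 169, -86: 169, -84: 165, -82: 217, -80: 171, -78: 152, -76: 152, -74: 151, -72: 154, -70: 160, -68: 155, -66: 151, -64: 155, -62: 119, -60: 97, -58: 18, -56: 17, -54: 22, -52: 15, -50: 18, -48: 20, -46: 21, -44: 20, -42: 18, -40: 19, -38: 18, -36: 15, -34: 16, -32: 16, -30: 14, -28: 52, -26: 136, -24: 148, -22: 157, -20: 159, -18: 151, -16: 154, -14: 155, -12: 151, -10: 151, -8: 152, -6: 153, -4: 118, -2: 110, 0: 118, 2: 118, 4: 97, 6: 102, 8: 111, 10: 88, 12: 135, 14: 187, 16: 186, 18: 186, 20: 185, 22: 186, 24: 185, 26: 187, 28: 188, 30: 186, 32: 186, 34: 187, 36: 184, 38: 186, 40: 187, 42: 188, 44: 187, 46: 186, 48: 188, 50: 188, 52: 186, 54: 187, 56: 186, 58: 185, 60: 185, 62: 184, 64: 185, 66: 185, 68: 184, 70: 184, 72: 186, 74: 185, 76: 187, 78: 185, 80: 185, 82: 184, 84: 185, 86: 184, 88: 181, 90: 182, 92: 183, 94: 184, 96: 182, 98: 182, 100: 184, 102: 181, 104: 182, 106: 182, 108: 182, 110: 182}
[571.49578019 -25.42338202  41.21439995] {-110: 197, -108: 19
[... 319 characters left out ...]
4: 131, -42: 130, -40: 131, -38: 130, -36: 123, -34: 118, -32: 114, -30: 112, -28: 114, -26: 113, -24: 113, -22: 113, -20: 112, -18: 112, -16: 113, -14: 113, -12: 113, -10: 166, -8: 164, -6: 167, -4: 167, -2: 168, 0: 168, 2: 174, 4: 177, 6: 167, 8: 166, 10: 171, 12: 119, 14: 132, 16: 148, 18: 22, 20: 21, 22: 22, 24: 21, 26: 24, 28: 22, 30: 22, 32: 22, 34: 21, 36: 24, 38: 23, 40: 23, 42: 20, 44: 21, 46: 19, 48: 19, 50: 20, 52: 18, 54: 148, 56: 136, 58: 155, 60: 170, 62: 178, 64: 174, 66: 168, 68: 170, 70: 174, 72: 169, 74: 168, 76: 186, 78: 186, 80: 220, 82: 204, 84: 203, 86: 203, 88: 202, 90: 202, 92: 202, 94: 203, 96: 203, 98: 202, 100: 202, 102: 200, 104: 201, 106: 202, 108: 201, 110: 201}
```

{"api": "step_arm", "payload": {"steps": "-0.001 -0.009 0 0; -0.0024 -0.018 0 0; -0.0028 -0.023 0 0; -0.0028 -0.023 0 0"}}

```text
time_s: 21.55
position: [568.5, -49.9, 41.2]
ee_rot: [0.998, -0.066, 0.003, 0.003]
ft_force: [-1.2, -2.0, 3.7]
grip_width: 11.0
```

{"api": "step_arm", "payload": {"steps": "0 0 0 0; 0 0 0 0; -0.0004 -0.003 0 0; -0.0004 -0.003 0 0", "claw": 0.55}}

```text
time_s: 22.05
position: [568.0, -53.2, 41.2]
ee_rot: [0.998, -0.067, 0.003, 0.003]
ft_force: [-1.1, 0.0, -0.0]
grip_width: 19.3
```

{"api": "step_arm", "payload": {"steps": "-0.0001 -0.001 0 0"}}

```text
time_s: 22.18
position: [568.0, -53.7, 41.1]
ee_rot: [0.998, -0.066, 0.003, 0.003]
ft_force: [-0.4, 1.4, 0.3]
grip_width: 19.0
```

{"api": "step_arm", "payload": {"steps": "-0.0001 -0.001 0 0"}}

```text
time_s: 22.3
position: [568.1, -53.9, 41.2]
ee_rot: [0.998, -0.066, 0.003, 0.002]
ft_force: [0.4, 2.5, 1.2]
grip_width: 18.8
```

{"api": "step_arm", "payload": {"steps": "-0.0001 -0.001 0 0"}}

```text
time_s: 22.42
position: [568.0, -54.3, 41.1]
ee_rot: [0.998, -0.066, 0.003, 0.002]
ft_force: [0.6, 0.9, 0.6]
grip_width: 19.4
```

{"api": "step_arm", "payload": {"steps": "-0.0001 -0.001 0 0"}}

```text
time_s: 22.55
position: [567.9, -54.9, 41.1]
ee_rot: [0.998, -0.066, 0.003, 0.002]
ft_force: [0.4, 1.4, 0.2]
grip_width: 19.0
```

{"api": "step_arm", "payload": {"steps": "-0.0001 -0.001 0 0"}}

```text
time_s: 22.68
position: [567.8, -55.8, 41.1]
ee_rot: [0.998, -0.066, 0.003, 0.002]
ft_force: [-0.4, 1.8, 0.9]
grip_width: 19.2
```

{"api": "step_arm", "payload": {"steps": "-0.0001 -0.001 0 0"}}

```text
time_s: 22.8
position: [567.7, -56.8, 41.1]
ee_rot: [0.998, -0.065, 0.003, 0.002]
ft_force: [0.2, 1.6, -0.5]
grip_width: 19.4
```

Run:
```python
from h import *
s=get_state();im=get_image('wrist');cv2.imwrite('pics/w10.png',im[:,:,::-1]);h=hole(im);print(s['position'],h,s['time_s'],'equiv',s['position'][1]-(h[0][0][0]-401.6)/4.18)
```

```text
[567.67279411 -56.79013742  41.13226478] [([388.3, 208.3], 4197)] 22.8 equiv -53.60831923981974
```

{"api": "step_arm", "payload": {"steps": "-0.0001 -0.001 0 0"}}

```text
time_s: 22.98
position: [567.5, -58.0, 41.1]
ee_rot: [0.998, -0.066, 0.003, 0.002]
ft_force: [0.8, 1.1, 0.4]
grip_width: 19.5
```

{"api": "step_arm", "payload": {"steps": "-0.0001 -0.001 0 0"}}

```text
time_s: 23.1
position: [567.4, -59.1, 41.1]
ee_rot: [0.998, -0.066, 0.003, 0.002]
ft_force: [0.2, 2.2, 0.1]
grip_width: 19.4
```

{"api": "step_arm", "payload": {"steps": "-0.0001 -0.001 0 0"}}

```text
time_s: 23.22
position: [567.2, -60.2, 41.1]
ee_rot: [0.998, -0.066, 0.003, 0.002]
ft_force: [0.1, 1.5, 0.5]
grip_width: 19.1
```

{"api": "step_arm", "payload": {"steps": "-0.0001 -0.0008 0 0"}}

```text
time_s: 23.35
position: [567.1, -61.2, 41.1]
ee_rot: [0.998, -0.066, 0.003, 0.002]
ft_force: [-0.2, 2.3, -0.2]
grip_width: 19.0
```

{"api": "step_arm", "payload": {"steps": "-0.0001 -0.0006 0 0"}}

```text
time_s: 23.48
position: [567.0, -61.8, 41.1]
ee_rot: [0.998, -0.066, 0.003, 0.002]
ft_force: [0.4, 2.2, 0.1]
grip_width: 19.1
```

{"api": "step_arm", "payload": {"steps": "-0.0001 -0.0003 0 0"}}

```text
time_s: 23.6
position: [567.0, -62.3, 41.1]
ee_rot: [0.998, -0.066, 0.003, 0.002]
ft_force: [-0.7, 2.1, -0.2]
grip_width: 19.3
```

Run:
```python
from h import *
s=get_state();im=get_image('wrist');cv2.imwrite('pics/w11.png',im[:,:,::-1]);h=hole(im);print(s['position'],s['ft_force'],h,s['time_s'],'equiv',s['position'][1]-(h[0][0][0]-401.6)/4.18)
print(pt('wrist',np.array(h[0][0])*.7,72,s))
```

```text
[566.98282952 -62.26349025  41.12753191] [-0.6674489   2.13452708 -0.24145215] [([388.2, 208.3], 4192)] 23.6 equiv -59.05774862721393
[623.9 -66.6  72. ]
```

{"api": "step_arm", "payload": {"steps": "-0.0001 -0.0006 0 0"}}

```text
time_s: 23.78
position: [566.9, -62.8, 41.1]
ee_rot: [0.998, -0.066, 0.003, 0.002]
ft_force: [0.8, 1.4, 0.5]
grip_width: 19.3
```

{"api": "step_arm", "payload": {"steps": "-0.0001 -0.0006 0 0"}}

```text
time_s: 23.9
position: [566.9, -63.4, 41.2]
ee_rot: [0.998, -0.066, 0.003, 0.002]
ft_force: [-0.1, 2.1, -0.4]
grip_width: 18.9
```

{"api": "step_arm", "payload": {"steps": "-0.0001 -0.0006 0 0"}}

```text
time_s: 24.02
position: [566.8, -64.1, 41.1]
ee_rot: [0.998, -0.066, 0.003, 0.002]
ft_force: [1.7, 0.8, -0.5]
grip_width: 19.2
```

Run:
```python
from h import *
a=cv2.imread('pics/w11.png')
s=get_state();im=get_image('wrist')[:,:,::-1];cv2.imwrite('pics/w12.png',im);h=hole(im);print(s['position'],s['ft_force'],h,s['time_s'],'equiv',s['position'][1]-(h[0][0][0]-401.6)/4.18)
cv2.imwrite('pics/w12c.png',cv2.resize(im[0:220,130:440],(800,568),interpolation=cv2.INTER_CUBIC))
```

```text
[566.77080085 -64.06359623  41.1279111 ] [ 1.66062436  0.76362473 -0.49342772] [([388.3, 208.3], 4196)] 24.025 equiv -60.88177804355267
```

View pics/w12c.png

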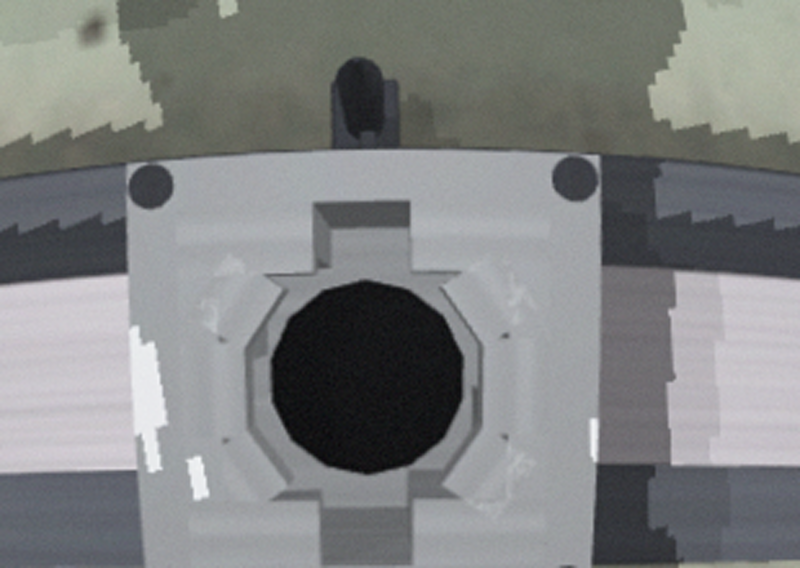

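The post tip is at crop (357,62), the hole at (367,377), and the housing corner bolts at (151,186) and (575,179). The carrier sits next to the post.

Run:
```python
from h import *
s=get_state();c=lambda x,y:(130+x/2.58,y/2.58)
yd=np.array([.1233,.9924]);xd=np.array([.9924,-.1233])
H=pt('wrist',c(367,377),72,s)[:2];
for p,z in [((357,62),56),((360,85),50),((365,115),12)]:
    P=pt('wrist',c(*p),z,s)[:2];print(P,(P-H)@xd,(P-H)@yd)
print(H,s['q'])
```

```text
[671.3 -73.1] 47.97923999999995 1.5271800000000035
[669.1 -73.1] 45.795960000000015 1.2559200000000117
[673.1 -73.4] 49.80255000000002 1.4514000000000002
[623.5 -68.7] [ 0.03291545  0.73940201  0.06254365  1.84516742 -0.07293871  0.55253559
 -1.56129005]
```

{"api": "step_arm", "payload": {"steps": "0.0006 0.0046 0 0; 0.0006 0.0046 0 0; 0.0006 0.0046 0 0"}}

```text
time_s: 24.45
position: [567.3, -60.0, 41.1]
ee_rot: [0.998, -0.066, 0.003, 0.002]
ft_force: [0.6, 0.3, 0.4]
grip_width: 19.3
```

{"api": "step_arm", "payload": {"steps": "0 0 0 0; 0 0 0 0; 0 0 0 0", "claw": 1}}

```text
time_s: 24.82
position: [567.3, -60.2, 41.3]
ee_rot: [0.998, -0.066, 0.003, 0.002]
ft_force: [-0.6, -0.3, 3.6]
grip_width: 10.5
```

{"api": "step_arm", "payload": {"steps": "0.0001 0.0008 0 0; 0.0001 0.0008 0 0; 0.0001 0.0008 0 0; 0.0001 0.0008 0 0"}}

```text
time_s: 25.32
position: [567.3, -59.6, 41.3]
ee_rot: [0.998, -0.066, 0.003, 0.003]
ft_force: [-0.4, -1.7, 1.3]
grip_width: 10.7
```

{"api": "step_arm", "payload": {"steps": "0 0 0 0; 0 0 0 0", "claw": 0.3}}

```text
time_s: 25.58
position: [567.4, -59.0, 41.2]
ee_rot: [0.998, -0.066, 0.003, 0.002]
ft_force: [0.0, -0.6, 0.1]
grip_width: 29.4
```

Run:
```python
from h import *
s=get_state();im=get_image('wrist')[:,:,::-1];cv2.imwrite('pics/w13.png',im);h=hole(im);print(s['position'],s['grip_width'],s['ft_force'],h,s['time_s'],'equiv',s['position'][1]-(h[0][0][0]-401.6)/4.18,pt('wrist',np.array(h[0][0])*.7,72,s))
```

```text
[567.44890142 -58.99283349  41.19511834] 29.395264799256964 [ 0.02221703 -0.62062432  0.13502836] [([403.1, 208.3], 4196), ([223.3, 494.4], 914)] 25.575 equiv -59.351685160381656 [623.9 -66.9  72. ]
```

{"api": "step_arm", "payload": {"steps": "0 0 0.05 0; 0 0 0.1 0; -0.015 0.01 0.15 10; -0.035 0.02 0.16 20; -0.055 0.03 0.16 30; -0.075 0.04 0.16 40; -0.095 0.05 0.16 50; -0.115 0.06 0.16 60; -0.136 0.069 0.16 70; -0.136 0.069 0.16 80; -0.136 0.069 0.16 90; -0.136 0.069 0.16 100"}}

```text
time_s: 27.12
position: [431.3, 10.1, 201.4]
ee_rot: [0.69, 0.724, 0.004, -0.001]
ft_force: [0.4, 0.6, -0.1]
grip_width: 29.6
```

{"api": "step_arm", "payload": {"steps": "0 0 0 10; 0 0 0 20; 0 0 0 30; 0 0 0 40; 0 0 0 50; 0 0 0 53; 0 0 0 53", "claw": -0.4}}

```text
time_s: 28.0
position: [431.2, 10.1, 201.4]
ee_rot: [0.295, 0.956, 0.003, -0.003]
ft_force: [-0.3, 0.5, 0.3]
grip_width: 59.8
```

Run:
```python
from h import *
s=get_state();im=get_image('wrist')[:,:,::-1];cv2.imwrite('pics/w14.png',im)
print(s['time_s'],s['position'],yaw(s),s['grip_width'],s['q'])
for d in silhouettes('cap','wrist')[:4]:
    m=d['mask'];ys,xs=np.nonzero(m);print(round(d['score'],2),np.round(np.array(d['xy'])*[560,420]),m.sum(),xs.min(),xs.max(),ys.min(),ys.max(),pt('wrist',np.array(d['xy'])*[560,420],40,s))
cv2.imwrite('pics/w14b.png',cv2.resize(im,(800,600),interpolation=cv2.INTER_CUBIC))
```

```text
28.0 [431.22241494  10.07525348 201.36271639] 145.70927206084372 59.7703131598946 [ 0.41447086  0.38502395 -0.6516467   2.04382002  0.30754682  0.81207931
  0.55579528]
0.9 [416. 368.] 845 395 431 351 389 [731.2  22.1  40. ]
0.8 [235. 284.] 2465 208 262 249 324 [488.4 -89.1  40. ]
0.57 [285. 187.] 2255 258 309 159 214 [432.   13.6  40. ]
```

View pics/w14b.png

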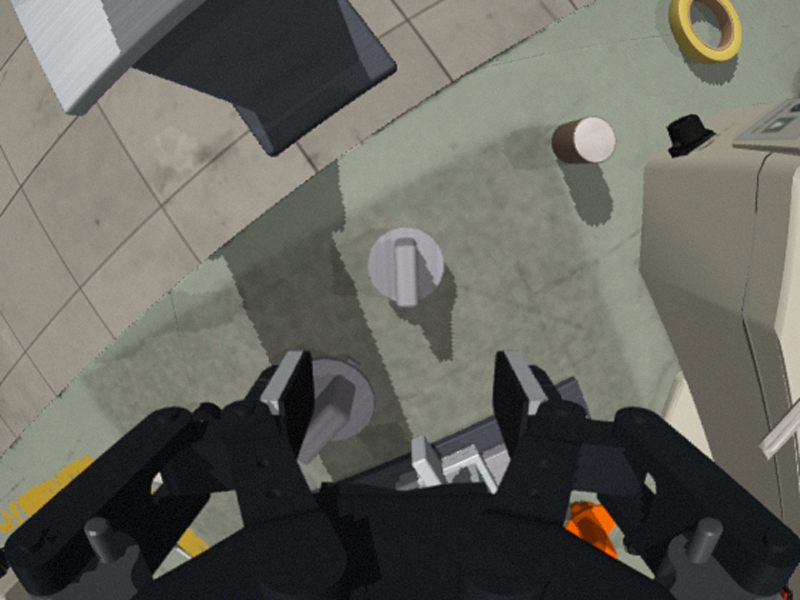

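The wrist view shows the small grey cap straight ahead. Its collar is centred at (406,264), and the wing top runs from about (403,240) to (406,306), so it is nearly in line with the tool's x axis.

Run:
```python
from h import *
s=get_state();f=lambda x,y:(x*.7,y*.7)
for n,p,z in [('collar',(405.5,264),27),('w1',(403.5,240),65),('w2',(406,306),65)]:print(n,pt('wrist',f(*p),z,s))
a=pt('wrist',f(403.5,240),65,s);b=pt('wrist',f(406,306),65,s);print('ang',np.degrees(np.arctan2(*(a-b)[[1,0]])),np.linalg.norm(a-b),(a+b)/2)
# refine with edges: print wing rows
im=cv2.imread('pics/w14.png');g=cv2.cvtColor(im,cv2.COLOR_BGR2GRAY)
for r in (175,185,195,205,211): print(r,g[r,262:306].tolist())
```

```text
collar [431.3  12.5  27. ]
w1 [411.9  23.9  65. ]
w2 [447.2   1.7  65. ]
ang 147.83441040347438 41.70047961354882 [429.55  12.8   65.  ]
175 [149, 150, 148, 149, 152, 151, 153, 147, 145, 143, 146, 145, 148, 139, 137, 156, 164, 172, 171, 168, 167, 166, 166, 167, 166, 166, 163, 142, 117, 93, 109, 142, 165, 168, 168, 163, 164, 163, 163, 163, 158, 163, 156, 160]
185 [146, 148, 147, 149, 148, 151, 146, 149, 143, 143, 140, 145, 142, 139, 134, 146, 157, 172, 171, 170, 167, 165, 165, 165, 167, 164, 161, 150, 125, 97, 88, 100, 101, 103, 101, 125, 156, 164, 162, 159, 159, 158, 155, 161]
195 [148, 145, 146, 151, 146, 145, 147, 145, 146, 144, 145, 143, 145, 147, 135, 134, 159, 165, 169, 170, 168, 167, 164, 166, 163, 167, 163, 153, 134, 107, 88, 99, 98, 99, 103, 98, 105, 100, 100, 100, 101, 137, 156, 159]
205 [117, 119, 121, 123, 131, 140, 143, 145, 148, 142, 139, 141, 143, 146, 140, 134, 149, 162, 170, 170, 167, 164, 165, 163, 165, 167, 163, 157, 137, 114, 97, 91, 101, 98, 99, 101, 100, 101, 98, 89, 88, 81, 82, 83]
211 [131, 131, 129, 129, 129, 132, 130, 132, 133, 116, 93, 83, 85, 83, 88, 109, 139, 158, 169, 169, 171, 166, 166, 163, 161, 164, 161, 156, 145, 120, 93, 74, 78, 82, 79, 79, 79, 79, 79, 80, 80, 84, 83, 81]
```

{"api": "step_arm", "payload": {"steps": "-0.0007 0.0025 -0.05 2; -0.0007 0.0025 -0.1 2; -0.0007 0.0025 -0.14 2; -0.0007 0.0025 -0.16 2; -0.0007 0.0025 -0.167 2; -0.0007 0.0025 -0.167 2; -0.0007 0.0025 -0.167 2"}}

```text
time_s: 28.98
position: [431.3, 12.7, 35.2]
ee_rot: [0.278, 0.961, 0.003, -0.002]
ft_force: [0.0, 0.2, -0.4]
grip_width: 59.8
```

{"api": "step_arm", "payload": {"steps": "0 0 0 0; 0 0 0 0; 0 0 0 0; 0 0 0 0; 0 0 0 0", "claw": 1}}

```text
time_s: 29.6
position: [431.6, 12.6, 35.7]
ee_rot: [0.278, 0.961, 0.003, -0.001]
ft_force: [-0.9, -0.5, 5.7]
grip_width: 13.4
```

{"api": "step_arm", "payload": {"steps": "0 0 0.04 0; 0 0 0.09 0; 0.02 -0.008 0.115 5; 0.06 -0.025 0.115 10; 0.1 -0.042 0.115 15; 0.14 -0.058 0.115 20; 0.175 -0.073 0.115 25.3; 0.1918 -0.0794 0.115 25.3; 0.1918 -0.0794 0.115 25.3; 0.1918 -0.0794 0.115 25.3"}}

```text
time_s: 30.85
position: [622.0, -66.1, 150.2]
ee_rot: [0.061, 0.998, 0.003, -0.003]
ft_force: [0.3, 0.8, -0.3]
grip_width: 13.1
```

Run:
```python
from h import *
s=get_state();im=get_image('wrist')[:,:,::-1];cv2.imwrite('pics/w15.png',im)
print(s['time_s'],s['position'],yaw(s),s['grip_width'],s['q'],s['ft_force'])
for d in silhouettes('cap','wrist')[:4]:
    m=d['mask'].astype(np.uint8);ys,xs=np.nonzero(m);print(round(d['score'],2),np.round(np.array(d['xy'])*[560,420]),m.sum(),xs.min(),xs.max(),ys.min(),ys.max())
    if m.sum()>3000:
        for r in range(ys.min(),ys.max(),8): q=np.nonzero(m[r])[0];print(r,q.min() if len(q) else '',q.max() if len(q) else '')
top=get_image('top')[:,:,::-1];cv2.imwrite('pics/t15.png',top)
# predicted px of collar rim ends for cap centred on TCP
T=R.from_quat(s['ee_rot']).as_matrix()
for a in (0,45,90,135,180,225,270,315):
    p=np.array(s['position'])+T@np.array([27*np.cos(np.radians(a)),27*np.sin(np.radians(a)),35.7-27]);print(a,np.round(proj(p,s)))
```

```text
30.85 [621.95505872 -66.14036656 150.16018356] 173.0555383869128 13.140409353829615 [ 0.47235515  0.7572952  -0.71018188  1.57561848  0.5442612   1.02202308
  1.05486571] [ 0.26932549  0.84915453 -0.30400338]
0.76 [285. 242.] 6612 230 333 199 326
199 276 289
207 254 309
215 245 320
223 238 326
231 234 329
239 231 332
247 230 333
255 230 333
263 265 299
271 266 298
279 266 298
287 266 297
295 267 296
303 267 297
311 267 297
319 266 298
0.7 [227.  40.] 5718 176 270 0 79
0 214 249
8 202 258
16 193 264
24 179 267
32 177 270
40 181 270
48 185 269
56 187 265
64 192 258
72 201 250
0.61 [282. 333.] 706 260 304 322 342
0.56 [394. 330.] 113 389 399 322 337
0 [283. 200.]
45 [322. 216.]
90 [336. 252.]
135 [319. 285.]
180 [283. 298.]
225 [247. 285.]
270 [230. 252.]
315 [244. 216.]
```

{"api": "step_arm", "payload": {"steps": "0.0012 -0.0006 -0.015 0; 0.0012 -0.0006 -0.03 0; 0.0012 -0.0006 -0.038 0; 0.0012 -0.0006 -0.04 0; 0.0012 -0.0006 -0.04 0"}}

```text
time_s: 31.62
position: [623.8, -66.7, 110.8]
ee_rot: [0.06, 0.998, 0.003, -0.002]
ft_force: [1.1, 0.1, -0.8]
grip_width: 13.2
```

{"api": "step_arm", "payload": {"steps": "0 0 -0.003 0; 0 0 -0.005 0; 0 0 -0.005 0"}}

```text
time_s: 32.0
position: [623.7, -66.8, 105.7]
ee_rot: [0.06, 0.998, 0.003, -0.003]
ft_force: [0.2, 0.2, -1.4]
grip_width: 13.1
```

{"api": "step_arm", "payload": {"steps": "-0.0003 0 -0.002 0; -0.0003 0 -0.004 0; -0.0003 0 -0.004 0"}}

```text
time_s: 32.38
position: [623.2, -66.8, 101.4]
ee_rot: [0.06, 0.998, 0.003, -0.003]
ft_force: [0.2, 0.2, -1.5]
grip_width: 12.9
```

{"api": "step_arm", "payload": {"steps": "0 0 -0.002 0; 0 0 -0.004 0; 0 0 -0.004 0"}}

```text
time_s: 32.75
position: [623.0, -66.9, 97.2]
ee_rot: [0.061, 0.998, 0.003, -0.003]
ft_force: [-0.3, -0.4, -1.5]
grip_width: 12.8
```

{"api": "step_arm", "payload": {"steps": "0 0 -0.003 0; 0 0 -0.006 0; 0 0 -0.006 0"}}

```text
time_s: 33.12
position: [623.4, -66.8, 92.2]
ee_rot: [0.061, 0.998, 0.003, -0.003]
ft_force: [-1.9, -0.6, 5.7]
grip_width: 13.3
```

{"api": "step_arm", "payload": {"steps": "0 0 -0.003 0; 0 0 -0.005 0; 0 0 -0.005 0"}}

```text
time_s: 33.5
position: [623.5, -66.7, 88.9]
ee_rot: [0.061, 0.998, 0.002, -0.002]
ft_force: [-4.2, -0.9, 7.9]
grip_width: 13.2
```

{"api": "step_arm", "payload": {"steps": "-0.0006 0 -0.003 0; -0.0006 0 -0.005 0; -0.0006 0 -0.005 0"}}

```text
time_s: 33.88
position: [623.4, -66.7, 86.3]
ee_rot: [0.061, 0.998, 0.002, -0.002]
ft_force: [-3.2, -0.7, 11.3]
grip_width: 12.9
```

{"api": "step_arm", "payload": {"steps": "-0.0003 0 -0.003 0; -0.0003 0 -0.004 0; -0.0003 0 -0.004 0"}}

```text
time_s: 34.25
position: [623.5, -66.4, 85.7]
ee_rot: [0.061, 0.998, 0.001, -0.001]
ft_force: [-4.5, -1.5, 16.9]
grip_width: 13.1
```

{"api": "step_arm", "payload": {"steps": "-0.0004 0 -0.003 -6; -0.0004 0 -0.003 -12; -0.0004 0 -0.003 -18; -0.0004 0 -0.003 -24; -0.0004 0 -0.003 -30; -0.0004 0 -0.003 -30"}}

```text
time_s: 35.0
position: [625.0, -66.1, 85.9]
ee_rot: [0.317, 0.948, 0.001, 0.002]
ft_force: [-1.3, -0.4, 11.9]
grip_width: 13.3
```

{"api": "step_arm", "payload": {"steps": "0 0 -0.004 -7; 0 0 -0.004 -14; 0 0 -0.004 -21; 0 0 -0.004 -28; 0 0 -0.004 -35; 0 0 -0.004 -40; 0 0 -0.004 -40"}}

```text
time_s: 35.88
position: [625.4, -65.5, 85.8]
ee_rot: [0.623, 0.783, 0.001, 0.003]
ft_force: [-5.5, -0.6, 17.9]
grip_width: 13.3
```

Run:
```python
from h import *
s=get_state();print(s['time_s'],s['position'],yaw(s),s['ft_force'],s['wrist_torque'],s['q'])
```

```text
35.875 [625.44890679 -65.47541804  85.82362821] 102.99365788697547 [-5.46441257 -0.60777364 17.85998557] [ 0.1451282   1.49550598 -0.03556542] [ 0.26220498  0.76093516 -0.33055987  1.63752989  0.32402571  0.79135392
  0.01500038]
```

{"api": "step_arm", "payload": {"steps": "-0.0004 0 -0.003 -5; -0.0004 0 -0.003 -10; -0.0004 0 -0.003 -14; -0.0004 0 -0.003 -14"}}

```text
time_s: 36.38
position: [623.5, -64.7, 85.9]
ee_rot: [0.713, 0.701, -0.001, 0.002]
ft_force: [-7.6, 0.6, 17.2]
grip_width: 13.1
```

Run:
```python
from h import *
s=get_state();print(s['time_s'],s['position'],yaw(s),s['ft_force'],s['wrist_torque'])
```

```text
36.375 [623.45167868 -64.69082483  85.86162274] 89.0413335610055 [-7.62580195  0.63848561 17.1584106 ] [0.238783   1.93203072 0.11107105]
```

{"api": "step_arm", "payload": {"steps": "0 0 -0.003 -2; 0 0 -0.003 -4; 0 0 -0.003 -4; 0 0 -0.003 -4"}}

```text
time_s: 36.88
position: [622.6, -64.3, 85.9]
ee_rot: [0.735, 0.678, -0.002, 0.003]
ft_force: [-6.8, 0.1, 17.4]
grip_width: 13.2
```

Run:
```python
from h import *
s=get_state();print(s['time_s'],s['position'],yaw(s),s['ft_force'],s['wrist_torque'])
```

```text
36.875 [622.57954028 -64.32593403  85.93394216] 85.30863543705848 [-6.78536308  0.12435416 17.35218992] [0.07955503 1.61405932 0.71643103]
```

Run:
```python
from h import *
yd=np.array([.1233,.9924]);xd=np.array([.9924,-.1233])
rim=np.array([622.5,-66.7])
s=get_state();im=get_image('wrist');cv2.imwrite('pics/w16.png',im[:,:,::-1]);g=cv2.cvtColor(im,cv2.COLOR_RGB2GRAY).astype(float)
def show(n,p,k=9):
    u,v=proj(p,s);
    if not(12<u<548 and 12<v<408): print(n,'out',u,v);return
    u,v=int(round(u)),int(round(v));w=g[v-k:v+k+1,u-k:u+k+1]
    d=np.clip(95-w,0,None);yy,xx=np.mgrid[-k:k+1,-k:k+1]
    q=(u+(xx*d).sum()/max(d.sum(),1),v+(yy*d).sum()/max(d.sum(),1));P=pt('wrist',q,p[2],s)[:2]
    print(n,(u,v),'dark',int((d>0).sum()),np.round(q,1),'world',P,'shift along rail',round((P-p[:2])@yd,2),'across',round((P-p[:2])@xd,2),'minmax',w.min(),w.max())
for a in(-1,1):
    for b in(-1,1): show(('bolt',a,b),np.r_[rim+xd*27*a+yd*27*b,72])
c=np.array([622.37,-67.2])
for a,b in((1,1),(-1,1),(1,-1),(-1,-1)): show(('screw',a,b),np.r_[c+xd*37*a+yd*114.7*b,14],7)
P=np.array([671,-73.]);print('post px',proj(np.r_[P,56],s))
for l in('carrier','fin','rim'):
    print(l,[(round(d['score'],2),np.round(np.array(d['xy'])*[560,420]).tolist()) for d in look_for(l,'wrist')][:3])
# bolt offsets from w12
```

```text
('bolt', -1, -1) (231, 293) dark 361 [230.9 293.1] world [592.3 -90. ] shift along rail 0.16 across -0.1 minmax 11.0 50.0
('bolt', -1, 1) (230, 200) dark 67 [227.  194.9] world [598.1 -34. ] shift along rail 2.44 across -1.24 minmax 85.0 231.0
('bolt', 1, -1) (328, 297) dark 361 [328. 297.] world [646.2 -96.9] shift along rail -0.05 across 0.24 minmax 10.0 25.0
('bolt', 1, 1) (337, 204) dark 67 [340.4 198.9] world [654.3 -40.7] shift along rail 2.72 across 1.35 minmax 86.0 233.0
('screw', 1, 1) (345, 53) dark 85 [346.3  52.7] world [674.  42.] shift along rail 0.03 across 0.77 minmax 26.0 207.0
('screw', -1, 1) (232, 47) dark 72 [233.1  47.6] world [600.6  51. ] shift along rail -0.09 across 0.82 minmax 24.0 208.0
('screw', 1, -1) (320, 348) dark 225 [319.9 348. ] world [ 645.3 -185.4] shift along rail 0.23 across 0.33 minmax 8.0 26.0
('screw', -1, -1) (232, 345) dark 225 [232. 345.] world [ 571.5 -176.5] shift along rail -0.03 across -0.0 minmax 11.0 28.0
post px [365.22956546 243.28429182]
carrier [(0.63, [254.0, 198.0])]
fin [(0.57, [252.0, 202.0])]
rim [(0.87, [258.0, 200.0])]
```

Run:
```python
from h import *
yd=np.array([.1233,.9924]);xd=np.array([.9924,-.1233])
q=np.array([.998,-.066,.003,.002]);q/=np.linalg.norm(q)
s13=dict(position=np.array([567.449,-58.993,41.195]),ee_rot=q)
def blobs(im,s,boxes,z):
    g=cv2.cvtColor(im,cv2.COLOR_BGR2GRAY);out=[]
    for (u,v,k) in boxes:
        w=g[v-k:v+k+1,u-k:u+k+1];n,l,st,ce=cv2.connectedComponentsWithStats((w<98).astype(np.uint8))
        for i in range(1,n):
            if 25<st[i,4]<400: P=pt('wrist',ce[i]+[u-k,v-k],z,s);out.append(P[:2]);print((u,v),st[i,4],np.round(ce[i]+[u-k,v-k],1),P[:2])
    return np.array(out)
a=blobs(cv2.imread('pics/w13.png'),s13,[(199,71,14),(364,69,14),(206,228,14),(360,227,14)],72)
print('w13 mean',a.mean(0))
s=get_state();b=blobs(cv2.imread('pics/w16.png'),s,[(227,195,14),(341,199,14)],72)
c=np.array([622.37,-67.2])
print('w13 along',((a-c)@yd).round(2),((a-c)@xd).round(2));print('now along',((b-c)@yd).round(2),((b-c)@xd).round(2),s['position'],s['time_s'],s['ft_force'])
```

```text
(199, 71) 200 [191.8  65.7] [655.8 -39.6]
(199, 71) 229 [199.2  70.9] [653.3 -42. ]
(364, 69) 237 [371.   64.4] [ 648.  -101.2]
(364, 69) 237 [364.   69.5] [646.4 -98.4]
(206, 228) 206 [206.3 228.5] [596.9 -35. ]
w13 mean [640.08 -63.24]
(227, 195) 89 [226.8 194. ] [598.  -33.6]
(341, 199) 212 [351.2 198.8] [659.8 -41.1]
(341, 199) 82 [340.5 198.5] [654.3 -40.5]
w13 along [ 31.51  28.82 -30.58 -28.    28.81] [ 29.77  27.59  29.63  27.69 -29.25]
now along [30.34 30.52 30.43] [-28.33  33.93  28.4 ] [622.56931592 -64.31979311  85.91313945] 37.075 [-7.00472241 -1.04516212 15.52148418]
```

{"api": "step_arm", "payload": {"steps": "-0.0004 -0.001 -0.003 -2; -0.0004 -0.0018 -0.003 -2; -0.0004 -0.0018 -0.003 -2; -0.0004 -0.0018 -0.003 -2"}}

```text
time_s: 37.58
position: [622.5, -64.3, 85.9]
ee_rot: [0.744, 0.668, -0.002, 0.003]
ft_force: [-5.1, 0.6, 14.1]
grip_width: 13.1
```

```bash
cat > chk.py <<'E'
from h import *
yd=np.array([.1233,.9924]);xd=np.array([.9924,-.1233]);c=np.array([622.37,-67.2])
s=get_state();im=get_image('wrist');g=cv2.cvtColor(im,cv2.COLOR_RGB2GRAY)
def blob(p,k,lim,th):
    u,v=np.round(proj(p,s)).astype(int);w=g[v-k:v+k+1,u-k:u+k+1]
    n,l,st,ce=cv2.connectedComponentsWithStats((w<th).astype(np.uint8))
    return [(int(st[i,4]),((pt('wrist',ce[i]+[u-k,v-k],p[2],s)[:2]-c)@yd).round(2)) for i in range(1,n) if lim[0]<st[i,4]<lim[1]]
for a in(-1,1): print('bolt',blob(np.r_[c+xd*28.4*a+yd*29.5,72],11,(50,130),98),'screw',blob(np.r_[c+xd*37*a+yd*114.7,14],5,(3,40),80))
print(s['time_s'],s['position'].round(2),round(yaw(s),2),s['ft_force'].round(1),s['wrist_torque'].round(2),s['grip_width'])
E
python3 chk.py
```

```text
bolt [(87, np.float64(30.45))] screw [(30, np.float64(115.52))]
bolt [(76, np.float64(29.33)), (83, np.float64(30.55))] screw [(29, np.float64(115.64))]
37.575 [622.48 -64.33  85.94] 83.8 [-5.1  0.6 14.1] [0.33 1.21 1.24] 13.072271179595399
```

{"api": "step_arm", "payload": {"steps": "-0.0003 -0.003 -0.004 0; -0.0003 -0.004 -0.004 0; -0.0003 -0.004 -0.004 0; -0.0003 -0.004 -0.004 0"}}

```text
time_s: 38.12
position: [622.4, -65.5, 85.9]
ee_rot: [0.742, 0.671, -0.001, 0.003]
ft_force: [-5.3, 1.9, 19.5]
grip_width: 13.1
```

```bash
python3 chk.py
```

```text
bolt [(83, np.float64(29.34))] screw [(29, np.float64(115.52))]
bolt [(99, np.float64(29.82)), (83, np.float64(29.34))] screw [(30, np.float64(115.65))]
38.125 [622.41 -65.49  85.9 ] 84.28 [-5.3  1.9 19.5] [0.56 1.56 1.11] 13.128008437766217
```

{"api": "step_arm", "payload": {"steps": "0 -0.001 -0.004 -1; 0 -0.0005 -0.004 -1; 0 -0.0005 -0.004 -1; 0 -0.0005 -0.004 -1; 0 -0.0005 -0.004 -1; 0 -0.0005 -0.004 -1"}}

```text
time_s: 38.92
position: [622.4, -65.1, 85.9]
ee_rot: [0.745, 0.667, -0.001, 0.004]
ft_force: [-6.8, -0.2, 20.2]
grip_width: 12.9
```

```bash
python3 chk.py
```

```text
bolt [(88, np.float64(29.53))] screw [(29, np.float64(115.51))]
bolt [(83, np.float64(30.1)), (77, np.float64(29.65))] screw [(29, np.float64(115.56))]
38.925 [622.4  -65.13  85.89] 83.75 [-6.8 -0.2 20.2] [0.14 1.68 1.28] 12.89706400260251
```

{"api": "step_arm", "payload": {"steps": "0 -0.003 -0.004 0; 0 -0.003 -0.004 0; 0 -0.003 -0.004 0; 0 -0.003 -0.004 0; 0 -0.003 -0.004 0; 0 -0.003 -0.004 0"}}

```text
time_s: 39.72
position: [622.4, -65.6, 85.9]
ee_rot: [0.742, 0.671, -0.001, 0.004]
ft_force: [-7.4, 1.9, 19.7]
grip_width: 13.2
```

```bash
python3 chk.py
```

```text
bolt [(86, np.float64(29.24))] screw [(28, np.float64(115.52))]
bolt [(94, np.float64(29.62)), (83, np.float64(29.33))] screw [(30, np.float64(115.44))]
39.725 [622.36 -65.61  85.88] 84.21 [-7.4  1.9 19.7] [0.52 1.7  1.14] 13.220142144100324
```

```bash
python3 -c "
from plant import *
print(sign_off());s=get_state();print(s['time_s'],s['position'],s['ft_force'],s['grip_width'])"
```

```text
the job is handed in; nothing more can be done
None
the job is handed in; nothing more can be done
```

I handed the job in at about 39.8 s, with the cap locked and pressed home, but **I never felt the carrier click into the station**.

- **Carrier:** I set it beside the post using the camera. Two estimates, from the post and from the base screws, agreed to about 1 mm. Scanning from about 12 mm before the station to 34 mm past it, I only ever felt the 1–2.5 N of sliding friction, never the expected 10 N. So it is placed by sight, and I can't confirm it is in the notch.
- **Order:** Turning the cap dragged the carrier about 1.5 mm along the rail, so I pushed it back through the cap with about 2 N. The last image puts it within about 0.5 mm of where I first set it. That small correction came after the cap was in.
- **Cap:** I took the smaller grey one, and its lugs went down through the slots without catching. The spring engaged about where expected. Pressing further, the force rose past the spring's own 13 N, which I read as the collar on the rim.
- **Turn:** The gripper turned about 89° clockwise against a nominal 85°. The twisting load rose to about 1.1 N·m, which fits the cap being at its stop.
- **At hand-in:** The gripper still held the cap, pressing down with about 20 N, with about 7 N of sideways load across the rail. I did not touch any of the other objects.

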